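# Reverse a ratchet vice and clamp a movement holder

### The job

The small ratchet vice on the bench is set to loosen. Flip its red direction lever across to the tightening side, check that the handle now clicks freely all the way back to the right without opening the jaw, then work the handle to and fro until the jaw holds the movement holder firmly against the backstop: aim for about 20 N, not under 10 and never over 40. Let go of the handle, leave the lever on the tightening side, and do not disturb the loupe, the spool or the vial beside the vice.

Things in the scene. Friction and masses are not known exactly. Their poses are not given: they have to be found in the camera images.
- vice: Grey vice base, 196 x 84 x 12 mm, fixed to the bench. Origin on the bench under the vertical spindle; x runs from the spindle to the backstop (away from the robot), y left, z up. Ratchet head: steel cover 68 mm wide round the spindle, top at 34 mm. Beyond it jaw, holder and backstop, tops at 28 mm. The backstop's near face lies 99 to 111 mm along x: set by hand, not measured.
- handle (a joint): Ratchet handle, turns about the spindle, -0.78 to 0.78 rad (stops). 0: the arm points along the vice's -x, to the robot. Positive = clockwise from above, knob to the left: tightening stroke. Negative = knob to the right: return stroke. 12 teeth: up to 0.52 rad of a stroke may be idle. The jaw stays where it is left.
- knob (a point): Centre of the black upright round grip at the handle's end, 120 mm from the spindle, 55 mm above the bench; 16 mm in diameter from 36 to 70 mm, top at 78 mm; steel arm below, top at 30 mm. Sideways push here: free-wheeling 1 to 2 N; driving the unloaded jaw about 5.6 N while moving, 2 to 5 N when paused; about 0.1 N more per N of clamp force (2 N more at 20 N).
- lever (a joint): Red direction lever on the ratchet head, pivoted on the handle arm 37 mm from the spindle, pointing in to the spindle. Snaps between -0.35 rad (tab left: loosens, as found) and +0.35 (tab right: tightens; clockwise strokes drive the jaw, return strokes are free). About 2 N at the tab flips it. While the ratchet clicks it nods between 0.17 and 0.35.
- lever_tab (a point): Middle of the upright red tab at the end of the direction lever, 10 mm in diameter, from 38 to 60 mm above the bench (this point is at 50 mm), 30 mm from the lever's pivot. It is about 7 mm from the spindle axis and moves about 20 mm from left to right when flipped.
- jaw (a joint): Sliding aluminium jaw, driven by the spindle: 0 as found, positive = towards the backstop (m), 15 mm per rad of spindle. It needs 15 to 27 mm until the holder is pinched.
- pad: Black spring-backed pad on the front of the jaw, 8 x 64 x 13 mm; it gives 1 mm per 10 N, 6 mm at most. Origin as the vice's, shifted along the vice's x with the jaw; its face lies at x = +62 mm in its own frame, middle 19.5 mm above the bench.
- holder: Light-grey metal movement holder, 22 mm wide (along the vice's x) and 60 mm long with a thumb screw at one end (72 mm in all), 8 to 10 mm high, lying loose on the vice base between pad and backstop. Origin at the middle of its underside, 12 mm above the bench.
- loupe: Black eye loupe standing on the bench beside the vice, 34 mm in diameter, 34 mm high. Origin under its centre. To be left alone.
- spool: Small spool of brass wire standing on the bench beside the vice, 28 mm in diameter, 14 mm high. Origin under its centre. To be left alone.
- vial: Small yellow vial with a red cap standing on the bench beside the vice, 14 mm in diameter, 38 mm high. Origin under its centre. To be left alone.
Not all that is in view belongs to the job. What is meant by the holder is not blue, and is the smaller of those in its own colour.

How it is judged:
By the outcome, as a careful person would: the job done as asked, in the order asked, and still so for the second after the job is handed in, with the robot touching nothing.
It also fails if it takes over 70 s, if anything falls off the work surface, if the arm or the gripper's body presses on something with over 40 N, if the wrist force passes 120 N, or if a joint passes its speed limit or range.

### The arm

A 7-joint arm with a two-finger parallel gripper is mounted at the origin on a cart in front of the work surface, level with it; the furniture and walls round the work are solid. World frame = base frame: x ahead of the robot, y to its left, z up, the work surface at z = 0. Lengths are in m, angles in rad, forces in N, time in s.
With the tool pointing down it reaches from about 0.425 to 0.875 m from the base axis. Payload 4.7 kg.
Tool frame: the origin (TCP) lies on the centre line of the jaws, within the pads' length; the fingertips stand 8 mm ahead of it and the grasp point (between the pads) lies 11 mm behind it; z points along the fingers, y is the direction in which the jaws open and shut (so a half turn about z gives the same grasp; the last joint's range is limited). The gripper opens to 87 mm and grips with 3 to 60 N. Pads are 19 mm wide; open, the fingers measure 117 mm over their backs; the gripper's body (75 mm by 190 mm) begins 51 mm behind the grasp point.
Start: joints at [-1.153, 0.321, -0.07, 1.45, 0.023, 1.371, -0.057], TCP at [0.255, 0.598, 0.231] pointing down, gripper open.
Joint ranges: [-2.86, 2.86], [-0.3, 2.09], [-1.38, 1.24], [0.06, 2.45], [-1.56, 4.7], [0.09, 2.05], [-2.69, 2.69]. Speed limits (rad/s): [2.57, 2.57, 3.14, 3.14, 3.14, 3.14, 3.14].

### API

Orientations are given as a rotation vector (axis times angle).
In Python, from bench import ctrl, cams, workorder gives the robot as it stands. The module is installed in compiled form; this text tells all that it offers.
- The arm moves only by the tool carry_out, never from a script. Its argument "rows" is a list of rows, each an object with "offset": the shift along the tool's x, y, z in m, a list of three; "rot": the turn, a rotation vector about the tool's x, y, z in degrees, a list of three; "gripper": the opening, from 0 (shut) to 1 (fully open). In form: [{"offset": [dx, dy, dz], "rot": [rx, ry, rz], "gripper": gripper}, ...]. A call has 1 to 10 rows; each row shifts and turns the commanded pose from where the row before left it, along the tool's axes as they then stand; what a row does not reach is not made up. A row lasts 1/8 s, in which the tool goes at most 62.5 mm and 10.7 degrees, less where a joint would pass 70% of its speed; a pose out of reach is approached as far as the arm can. A call is refused whole if a number of a shift passes 0.0625 or a number of a turn 10.7, either way. A call with a gripper value outside its range is refused whole. The fingers move at their own pace and stop on an object; "grip_force" is the grip in N (left out, the last holds). Time passes only in rows, so rows that do not move let the fingers close. It gives the time, the measured TCP pose, the force and the opening at its end, in the units of the state.
- ctrl.get_state(): the state, without advancing time (a new reading comes with each control period).
- cams.get_image(name): name is "scene" or "top" or "wrist"; returns a dict with "img" (400x640x3 uint8, red, green, blue), "vfov" (degrees; the focal length in pixels is half the picture's height over the tangent of half this angle, whatever the lens; pixels are square), "cx", "cy" (the principal point, pixels), "k1" (the pictures are not rectified: a ray, as slopes to the right and down, at radius r is drawn at 1 + k1 r^2 times it, then the intrinsics apply), "R" (3x3) and "t" (3): a world point X has camera coordinates R X + t. Camera axes: x right, y down, z forward; pixel columns grow to the right and rows downward; lengths in m; the calibration is good to about 2 mm. A picture is of the moment at which its call begins. There is no depth.
- workorder.close_job(): hands the job in, once; it reports no verdict.
The state is a dict: "time": time; "joint_positions": joint angles; "qd": joint speeds; "joint_torque": joint torques, N m; "position": TCP position; "tool_rot": TCP orientation; "ft_force": force on the tool from outside, world axes, zero at the start; "torque": the same for the moment, N m; "grip_width": opening from 0.0 (shut) to 1.0 (fully open).
Only numpy, scipy, OpenCV 4.12 (cv2) and the standard library are available. Lean on these libraries where they do the work, as an engineer would, in place of code of your own. Each camera call takes 0.05 s, during which the arm holds its last target.

## Working session

There is one attempt and no reset: what is moved stays moved. The work goes in short steps, Python scripts to look and compute and a tool call to move; the robot and the scene stay as the last step left them, time stands still between calls to the robot, and variables do not carry over. Pictures are saved under pics/ and viewed, and the job is handed in when it is done.

Besides the shell and the picture viewer there is one more tool, called after "Emit:" as name([rows], argument=value, ...), one row to a line, values as JSON. carry_out: Moves the arm, as the interface text tells. Its arguments: {"type":"object","properties":{"rows":{"type":"array"},"grip_force":{"type":"number"}},"required":["rows"]}

```bash
mkdir -p pics
cat > h.py <<'E'
import numpy as np, cv2
from bench import ctrl, cams, workorder
def K(c):
    f=200/np.tan(np.radians(c["vfov"])/2); return np.array([[f,0,c["cx"]],[0,f,c["cy"]],[0,0,1.]]), np.array([c["k1"],0,0,0.])
def ray(c,u,v):
    k,d=K(c); p=cv2.undistortPoints(np.array([[[u,v]]],float),k,d)[0,0]
    R=np.array(c["R"]);t=np.array(c["t"]); return -R.T@t, R.T@np.array([p[0],p[1],1])
def onz(c,u,v,z):
    o,d=ray(c,u,v); return o+d*(z-o[2])/d[2]
def proj(c,X):
    k,d=K(c); R=np.array(c["R"]); return cv2.projectPoints(np.atleast_2d(X).astype(float),cv2.Rodrigues(R)[0],np.array(c["t"],float),k,d)[0][:,0]
def save(c,n,crop=None,s=1):
    im=c["img"][:,:,::-1]
    if crop: x0,y0,x1,y1=crop; im=im[y0:y1,x0:x1]
    cv2.imwrite("pics/"+n,cv2.resize(im,None,fx=s,fy=s,interpolation=cv2.INTER_CUBIC))
E
python3 - <<'E'
from h import *
s=ctrl.get_state(); print(s)
for n in ["scene","top","wrist"]:
    c=cams.get_image(n); save(c,n+"0.png"); R=np.array(c["R"]); print(n,c["vfov"],c["k1"],-R.T@np.array(c["t"]),R[2])
    import pickle; pickle.dump(c,open(n+"0.pkl","wb"))
E
```

```text
{'time': 0.0, 'joint_positions': array([-1.15286466,  0.32184908, -0.07010506,  1.45164973,  0.02260768,
        1.37080831, -0.05691159]), 'qd': array([-0.00021309,  0.00235769,  0.00130704,  0.00064745,  0.00065018,
       -0.00143698,  0.00159939]), 'joint_torque': array([ 4.83170794e-06, -4.91280627e+01, -4.03932156e-01, -3.12527525e+01,
       -6.40359591e-02,  4.34924173e-02,  1.37326665e-04]), 'position': array([0.2552409 , 0.59721019, 0.22945742]), 'tool_rot': array([-6.29917048e-01, -3.07749608e+00,  2.99224224e-03]), 'ft_force': array([ 0.56380595, -0.0357758 ,  0.42007904]), 'torque': array([ 0.00358493, -0.05008662,  0.01305204]), 'grip_width': 0.9995494220772745}
scene 49.637461097577656 -0.012189142001904428 [ 0.071058   -0.602273    0.65810889] [ 0.60802286  0.46677418 -0.64220718]
top 51.0618951945583 0.029241357811956067 [ 0.49887319 -0.16716484  1.00127664] [ 0.1284814  -0.01052041 -0.99165611]
wrist 70.80900533273362 -0.049438395948314555 [0.18787244 0.62659797 0.38519073] [ 0.2451473  -0.10634016 -0.96363612]
```

View pics/scene0.png

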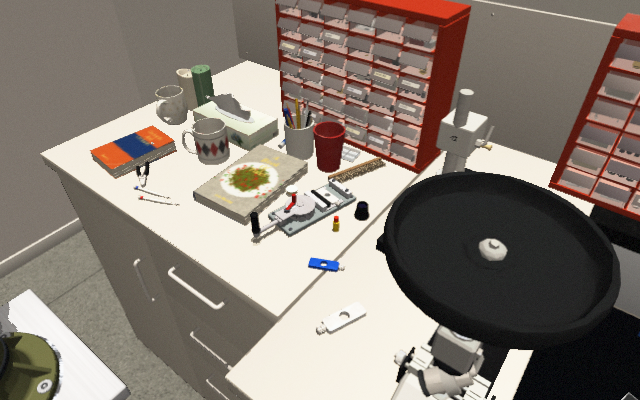

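View pics/top0.png

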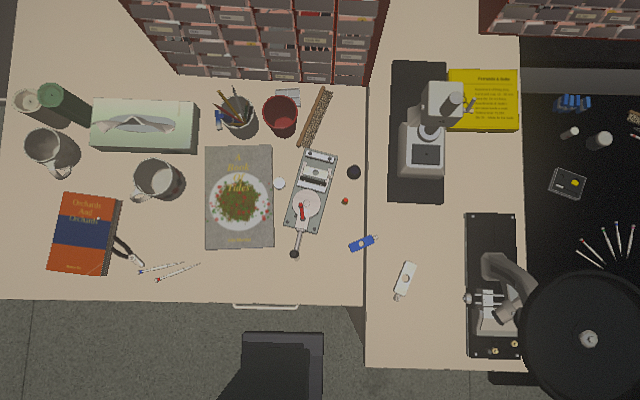

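Run:
```python
from h import *
import pickle
c=pickle.load(open("top0.pkl","rb")); save(c,"topc.png",(265,135,385,270),5)
for u,v in [(303,205),(294,254),(320,150)]: print(onz(c,u,v,0.03))
c=pickle.load(open("scene0.pkl","rb")); save(c,"scenec.png",(235,165,385,265),5)
```

```text
[ 0.62049164 -0.11800493  0.03      ]
[ 0.50642656 -0.10108964  0.03      ]
[ 0.75327128 -0.1540645   0.03      ]
```

View pics/topc.png

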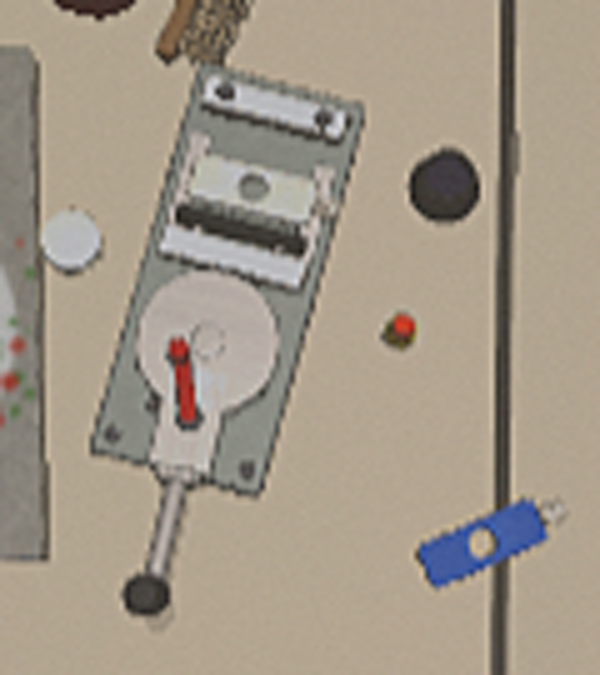

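View pics/scenec.png

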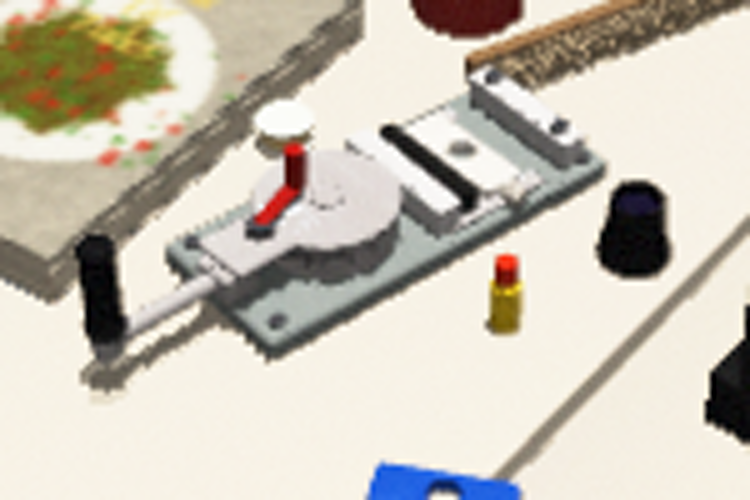

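```bash
cat >> h.py <<'E'
def tri(c1,p1,c2,p2):
    o1,d1=ray(c1,*p1);o2,d2=ray(c2,*p2)
    s=np.linalg.lstsq(np.c_[d1,-d2],o2-o1,rcond=None)[0]
    a=o1+s[0]*d1;b=o2+s[1]*d2; return (a+b)/2,np.linalg.norm(a-b)
E
python3 - <<'E'
from h import *
import pickle
t=pickle.load(open("top0.pkl","rb"));s=pickle.load(open("scene0.pkl","rb"))
T=lambda x,y:(265+(x+.5)/5-.5,135+(y+.5)/5-.5); S=lambda x,y:(235+(x+.5)/5-.5,165+(y+.5)/5-.5)
for n,a,b,z in [("ring",(208,341),(326,197),.034),("knob",(147,594),(95,243),.078),("tab",(179,347),(294,150),.060)]:
    print(n,tri(t,T(*a),s,S(*b)),onz(t,*T(*a),z),onz(s,*S(*b),z))
# base corners z=.012
P={}
for n,a in [("nl",(92,452)),("nr",(260,494)),("fr",(364,104)),("fl",(200,66))]: P[n]=onz(t,*T(*a),.012); print(n,P[n])
m=lambda a,b:(P[a]+P[b])/2
ax=m("fl","fr")-m("nl","nr"); print("len",np.linalg.norm(ax),"yaw",np.degrees(np.arctan2(ax[1],ax[0])), np.linalg.norm(P["nl"]-P["nr"]))
sides=[P["fl"]-P["nl"],P["fr"]-P["nr"]]; print([np.degrees(np.arctan2(q[1],q[0])) for q in sides])
print("near mid",m("nl","nr"))
for n,a,z in [("loupe top",(445,185),.034),("spool",(71,240),.014),("vialcap",(403,326),.038),("backstop L",(207,103),.028),("backstop R",(337,137),.028),("jaw front L",(184,213),.026),("jaw R",(304,245),.026),("holder fL",(196,152),.02),("holder fR",(314,182),.02)]: print(n,onz(t,*T(*a),z))
E
```

```text
ring (array([ 0.62525581, -0.12526099,  0.03332713]), np.float64(0.0005245544910298061)) [ 0.62535051 -0.12547883  0.034     ] [ 0.6244648 -0.1255972  0.034    ]
knob (array([ 0.50697825, -0.10401697,  0.07881556]), np.float64(0.0010105172176870755)) [ 0.50735396 -0.10430801  0.078     ] [ 0.50723818 -0.10295248  0.078     ]
tab (array([ 0.61889194, -0.1133384 ,  0.05858939]), np.float64(0.0004196517354065839)) [ 0.61885897 -0.11356894  0.06      ] [ 0.61744863 -0.11434649  0.06      ]
nl [ 0.57388095 -0.07147821  0.012     ]
nr [ 0.556092   -0.15136976  0.012     ]
fr [ 0.74581819 -0.1962444   0.012     ]
fl [ 0.76236034 -0.11641352  0.012     ]
len 0.19436131985664107 yaw -13.358227870186495 0.08184807462170403
[np.float64(-13.409545621954987), np.float64(-13.30722573189433)]
near mid [ 0.56498647 -0.11142398  0.012     ]
loupe top [ 0.70239654 -0.23460948  0.034     ]
spool [ 0.67484456 -0.05771767  0.014     ]
vialcap [ 0.63428836 -0.21596876  0.038     ]
backstop L [ 0.74017645 -0.12113286  0.028     ]
backstop R [ 0.72543594 -0.18331314  0.028     ]
jaw front L [ 0.68714291 -0.11185434  0.026     ]
jaw R [ 0.67335626 -0.16900267  0.026     ]
holder fL [ 0.71806976 -0.1162615   0.02      ]
holder fR [ 0.70506147 -0.17299436  0.02      ]
```

Emit:
carry_out([
  {"offset": [-0.044, -0.0365, 0], "rot": [0, 0, 0], "gripper": 0.46},
  {"offset": [-0.044, -0.0365, 0], "rot": [0, 0, 0], "gripper": 0.46},
  {"offset": [-0.044, -0.0365, 0], "rot": [0, 0, 0], "gripper": 0.46},
  {"offset": [-0.044, -0.0365, 0], "rot": [0, 0, 0], "gripper": 0.46},
  {"offset": [-0.044, -0.0365, 0], "rot": [0, 0, 0], "gripper": 0.46},
  {"offset": [-0.044, -0.0365, 0], "rot": [0, 0, 0], "gripper": 0.46},
  {"offset": [-0.044, -0.0365, 0], "rot": [0, 0, 0], "gripper": 0.46},
  {"offset": [-0.044, -0.0365, 0], "rot": [0, 0, 0], "gripper": 0.46},
  {"offset": [-0.044, -0.0365, 0], "rot": [0, 0, 0], "gripper": 0.46},
  {"offset": [-0.044, -0.0365, 0], "rot": [0, 0, 0], "gripper": 0.46},
])

```text
time: 1.4
position: [0.5171, 0.0876, 0.2306]
tool_rot: [0.63, 3.078, 0.001]
ft_force: [0.4, 0.5, 0.4]
grip_width: 0.458
```

Emit:
carry_out([
  {"offset": [-0.044, -0.0365, 0], "rot": [0, 0, 0], "gripper": 0.46},
  {"offset": [-0.044, -0.0365, 0], "rot": [0, 0, -5], "gripper": 0.46},
  {"offset": [-0.044, -0.0365, 0], "rot": [0, 0, -5], "gripper": 0.46},
  {"offset": [0, 0, 0], "rot": [0, 0, 0], "gripper": 0.46},
  {"offset": [0, 0, 0], "rot": [0, 0, 0], "gripper": 0.46},
])

```text
time: 2.02
position: [0.599, -0.0604, 0.23]
tool_rot: [-0.36, -3.12, -0.001]
ft_force: [-0.1, 0.1, -0.3]
grip_width: 0.458
```

```bash
cat >> h.py <<'E'
from scipy.spatial.transform import Rotation as Ro
SP=np.array([0.6252,-0.1255]); YAW=np.radians(-13.4)
def vice(p):
    d=np.array(p)[:2]-SP; c,s=np.cos(YAW),np.sin(YAW); return np.array([c*d[0]+s*d[1],-s*d[0]+c*d[1]])
def world(v):
    c,s=np.cos(YAW),np.sin(YAW); return SP+np.array([c*v[0]-s*v[1],s*v[0]+c*v[1]])
def st(target=None):
    s=ctrl.get_state(); R=Ro.from_rotvec(s["tool_rot"]).as_matrix()
    print("t %.2f"%s["time"],"pos",s["position"].round(4),"vice mm",(vice(s["position"])*1e3).round(1),"F",s["ft_force"].round(2),"w",round(s["grip_width"],3))
    print("tooly deg %.1f"%np.degrees(np.arctan2(R[1,1],R[0,1])),"tilt",R[:,2].round(3),"q",s["joint_positions"].round(2))
    if target is not None: print("offset tool mm",(R.T@(np.array(target)-s["position"])*1e3).round(1))
    return s,R
E
python3 - <<'E'
from h import *
st([.6185,-.1138,.048])
c=cams.get_image("wrist"); save(c,"w1.png"); c=cams.get_image("top"); save(c,"t1.png")
E
```

```text
t 2.02 pos [ 0.599  -0.0604  0.23  ] vice mm [-40.6  57.3] F [-0.07  0.05 -0.26] w 0.458
tooly deg 76.8 tilt [-0.001  0.001 -1.   ] q [-0.37  0.23  0.5   1.59 -0.11  1.35  1.49]
offset tool mm [-31.4 -47.6 181.9]
```

View pics/w1.png

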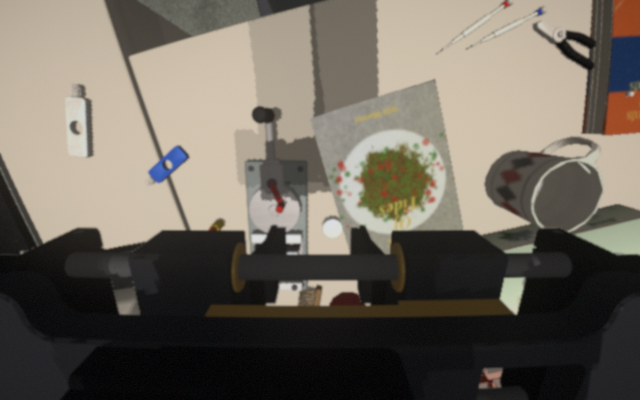

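Emit:
carry_out([
  {"offset": [-0.0157, -0.0238, 0.04], "rot": [0, 0, 0], "gripper": 0.46},
  {"offset": [-0.0157, -0.0238, 0.04], "rot": [0, 0, 0], "gripper": 0.46},
  {"offset": [0, 0, 0.04], "rot": [0, 0, 0], "gripper": 0.46},
  {"offset": [0, 0, 0], "rot": [0, 0, 0], "gripper": 0.46},
  {"offset": [0, 0, 0], "rot": [0, 0, 0], "gripper": 0.46},
])

```text
time: 2.75
position: [0.6201, -0.113, 0.1123]
tool_rot: [0.356, 3.119, 0.001]
ft_force: [0.7, 0.3, 0.7]
grip_width: 0.454
```

Run:
```python
from h import *
st([.6185,-.1138,.048])
c=cams.get_image("wrist"); save(c,"w2.png"); c=cams.get_image("scene"); save(c,"s2.png",(225,125,385,245),5)
```

```text
t 2.75 pos [ 0.6201 -0.113   0.1123] vice mm [-7.8 11. ] F [0.74 0.25 0.72] w 0.454
tooly deg 77.0 tilt [ 0.002  0.001 -1.   ] q [-0.27  0.39  0.51  1.66 -0.2   1.14  1.64]
offset tool mm [ 1.5 -1.3 64.3]
```

View pics/w2.png

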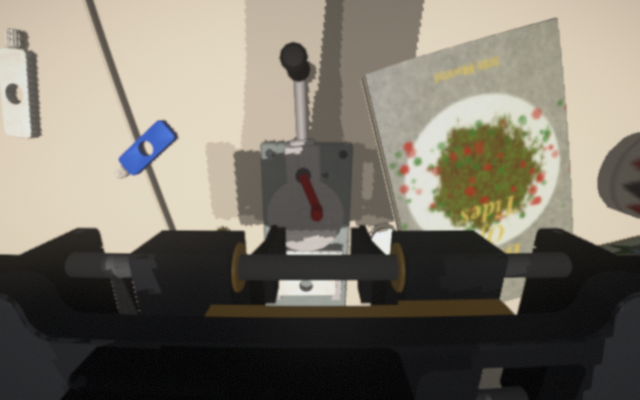

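View pics/s2.png

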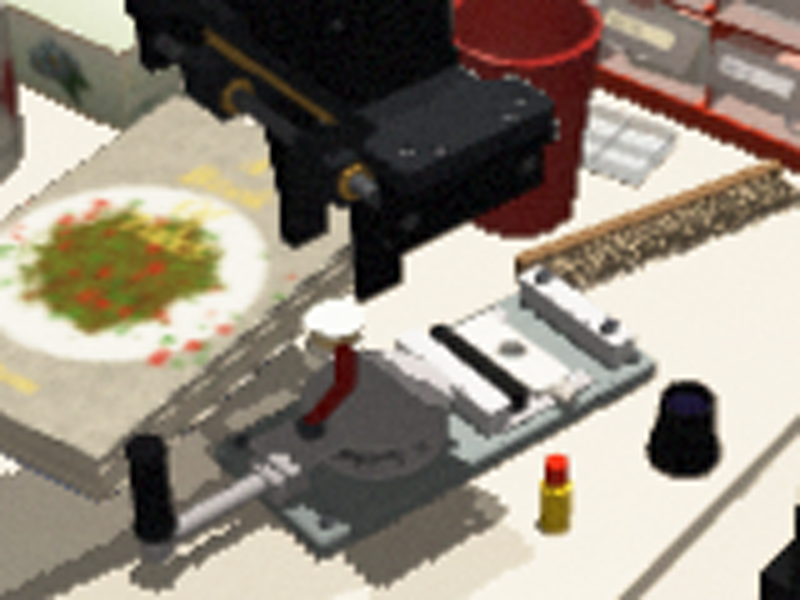

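Emit:
carry_out([
  {"offset": [0.0008, -0.0007, 0.03], "rot": [0, 0, 0], "gripper": 0.46},
  {"offset": [0.0007, -0.0006, 0.024], "rot": [0, 0, 0], "gripper": 0.46},
  {"offset": [0, 0, 0.01], "rot": [0, 0, 0], "gripper": 0.46},
  {"offset": [0, 0, 0], "rot": [0, 0, 0], "gripper": 0.46},
  {"offset": [0, 0, 0], "rot": [0, 0, 0], "gripper": 0.46},
])

```text
time: 3.48
position: [0.6185, -0.1154, 0.0481]
tool_rot: [0.359, 3.119, 0.0]
ft_force: [0.3, -0.1, 0.6]
grip_width: 0.46
```

Run:
```python
from h import *
st([.6185,-.1138,.048])
c=cams.get_image("wrist"); save(c,"w3.png",(200,100,440,320),3); c=cams.get_image("scene"); save(c,"s3.png",(225,125,385,245),5)
```

```text
t 3.48 pos [ 0.6185 -0.1154  0.0481] vice mm [-8.9  8.3] F [ 0.26 -0.08  0.55] w 0.46
tooly deg 76.9 tilt [ 0.003 -0.    -1.   ] q [-0.25  0.45  0.49  1.72 -0.24  1.03  1.66]
offset tool mm [0.3 1.5 0.1]
```

View pics/w3.png

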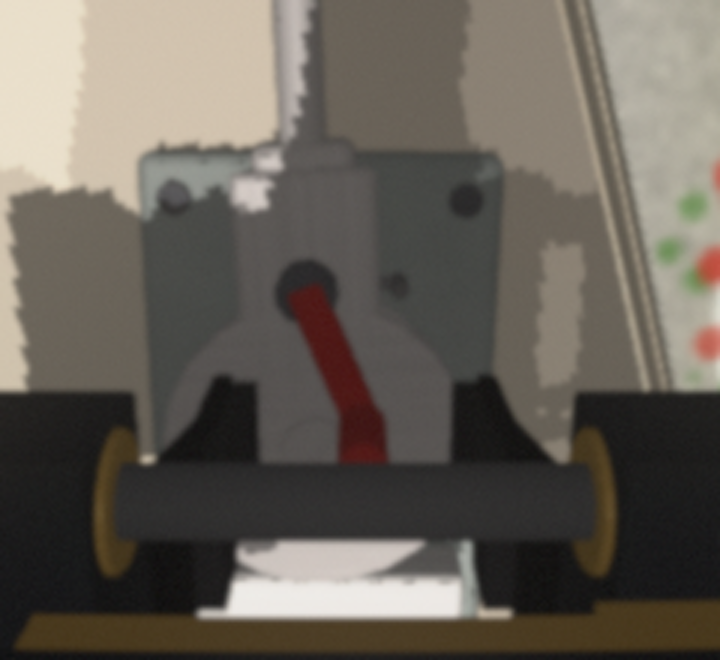

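View pics/s3.png

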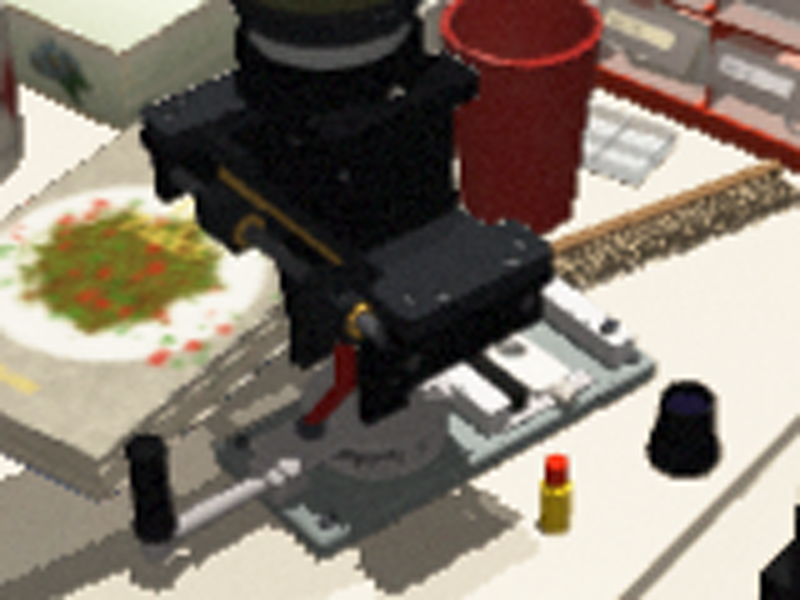

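Emit:
carry_out([
  {"offset": [0, -0.006, 0], "rot": [0, 0, 0], "gripper": 0.46},
  {"offset": [0, -0.006, 0], "rot": [0, 0, 0], "gripper": 0.46},
  {"offset": [0, -0.005, 0], "rot": [0, 0, 0], "gripper": 0.46},
  {"offset": [0, -0.004, 0], "rot": [0, 0, 0], "gripper": 0.46},
  {"offset": [0, -0.004, 0], "rot": [0, 0, 0], "gripper": 0.46},
  {"offset": [0, -0.004, 0], "rot": [0, 0, 0], "gripper": 0.46},
  {"offset": [0, -0.002, 0], "rot": [0, 0, 0], "gripper": 0.46},
  {"offset": [0, 0, 0], "rot": [0, 0, 0], "gripper": 0.46},
])

```text
time: 4.58
position: [0.6101, -0.1454, 0.0464]
tool_rot: [-0.359, -3.121, -0.0]
ft_force: [-0.1, 0.6, 0.4]
grip_width: 0.461
```

Run:
```python
from h import *
st([.6185,-.1138,.048])
c=cams.get_image("wrist"); save(c,"w4.png",(200,100,440,320),3)
```

```text
t 4.58 pos [ 0.6101 -0.1454  0.0464] vice mm [-10.1 -22.8] F [-0.09  0.64  0.41] w 0.461
tooly deg 76.9 tilt [-0.  0. -1.] q [-0.2   0.45  0.5   1.72 -0.25  1.03  1.72]
offset tool mm [-1.  32.7 -1.5]
```

View pics/w4.png

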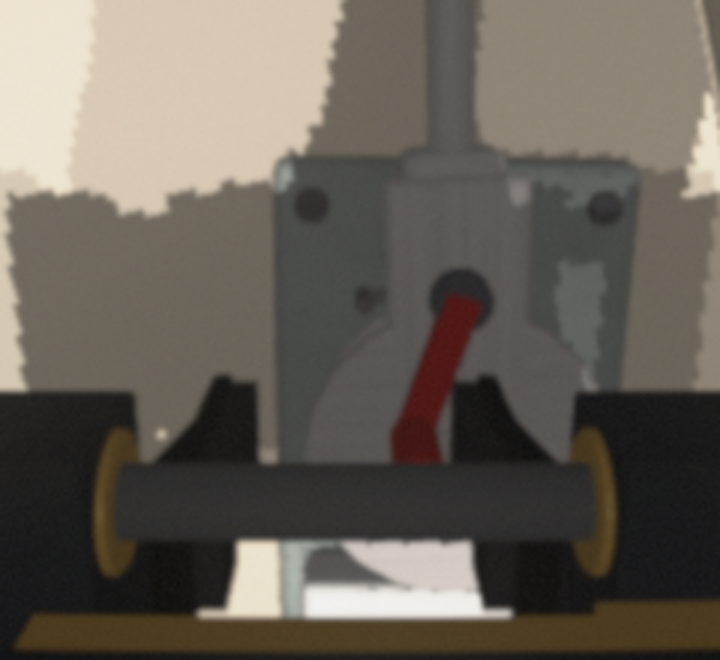

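Emit:
carry_out([
  {"offset": [0, 0.005, -0.02], "rot": [0, 0, 0], "gripper": 0.46},
  {"offset": [0, 0, -0.04], "rot": [0, 0, 0], "gripper": 0.46},
  {"offset": [0.03, 0.02, -0.02], "rot": [0, 0, 0], "gripper": 0.46},
  {"offset": [0.03, 0.02, 0], "rot": [0, 0, 0], "gripper": 0.46},
  {"offset": [0.0, 0, 0], "rot": [0, 0, 0], "gripper": 0.46},
  {"offset": [0.0, 0, 0], "rot": [0, 0, 0], "gripper": 0.46},
])

```text
time: 5.38
position: [0.5629, -0.0883, 0.1278]
tool_rot: [0.359, 3.119, -0.0]
ft_force: [0.5, -0.3, 0.2]
grip_width: 0.462
```

Run:
```python
from h import *
st([.507,-.104,.046])
c=cams.get_image("wrist"); save(c,"w5.png"); c=cams.get_image("scene"); save(c,"s5.png",(225,125,385,245),5); c=cams.get_image("top"); save(c,"t5.png",(265,135,385,270),5)
```

```text
t 5.38 pos [ 0.5629 -0.0883  0.1278] vice mm [-69.2  21.8] F [ 0.54 -0.34  0.2 ] w 0.462
tooly deg 76.9 tilt [ 0.002 -0.    -1.   ] q [-0.34  0.24  0.51  1.8  -0.13  1.13  1.56]
offset tool mm [ 51.1 -28.   81.7]
```

View pics/w5.png

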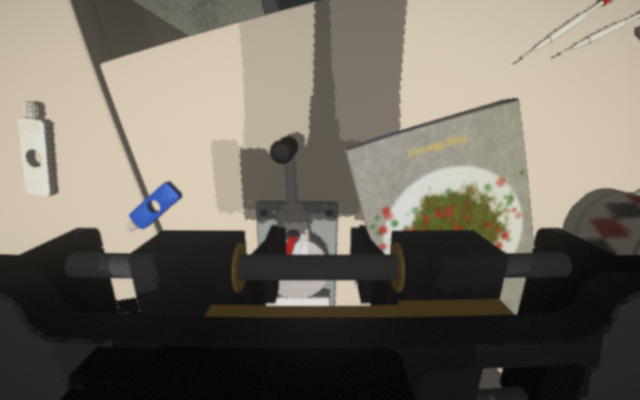

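View pics/s5.png

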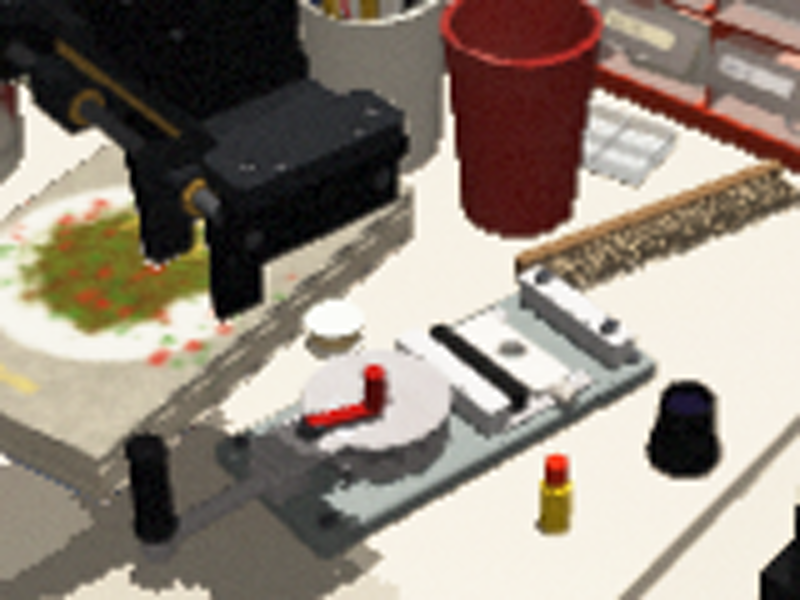

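View pics/t5.png

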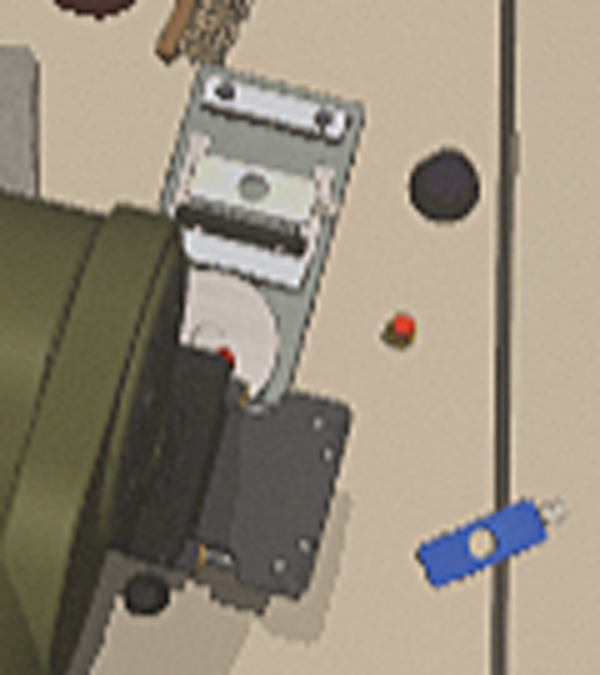

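Emit:
carry_out([
  {"offset": [0.026, -0.014, 0], "rot": [0, 0, 0], "gripper": 0.46},
  {"offset": [0.025, -0.014, 0], "rot": [0, 0, 0], "gripper": 0.46},
  {"offset": [0, 0, 0.03], "rot": [0, 0, 0], "gripper": 0.46},
  {"offset": [0, 0, 0.03], "rot": [0, 0, 0], "gripper": 0.46},
  {"offset": [0, 0, 0.021], "rot": [0, 0, 0], "gripper": 0.4},
  {"offset": [0, 0, 0], "rot": [0, 0, 0], "gripper": 0.34},
  {"offset": [0, 0, 0], "rot": [0, 0, 0], "gripper": 0.34},
  {"offset": [0, 0, 0], "rot": [0, 0, 0], "gripper": 0.34},
])

```text
time: 6.52
position: [0.5071, -0.104, 0.0467]
tool_rot: [0.36, 3.119, 0.0]
ft_force: [0.2, -0.4, -0.2]
grip_width: 0.344
```

Run:
```python
from h import *
st([.507,-.104,.046])
c=cams.get_image("wrist"); save(c,"w6.png"); c=cams.get_image("scene"); save(c,"s6.png",(225,125,385,245),5); c=cams.get_image("top"); save(c,"t6.png",(265,135,385,270),5)
```

```text
t 6.53 pos [ 0.5071 -0.104   0.0467] vice mm [-119.9   -6.5] F [ 0.18 -0.37 -0.2 ] w 0.344
tooly deg 76.8 tilt [ 0.002 -0.    -1.   ] q [-0.32  0.23  0.52  2.   -0.14  0.95  1.61]
offset tool mm [ 0.1 -0.   0.7]
```

View pics/w6.png

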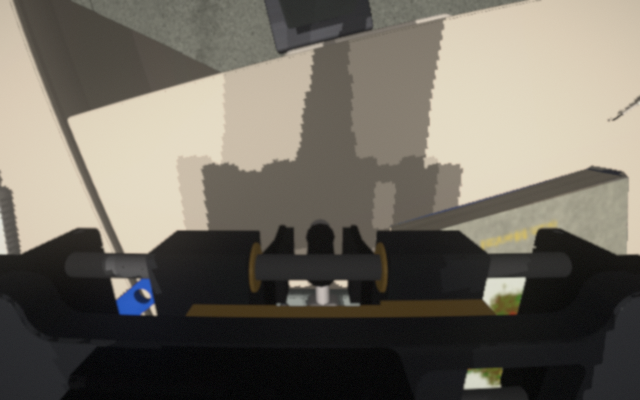

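View pics/s6.png

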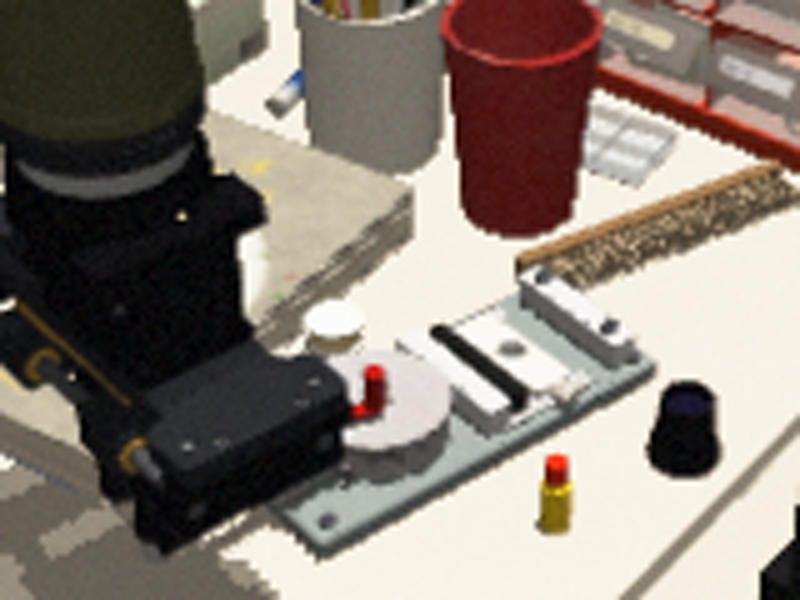

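Emit:
carry_out([
  {"offset": [0, 0, 0], "rot": [0, 0, -3], "gripper": 0.34},
  {"offset": [-0.0005, -0.0105, 0], "rot": [0, 0, -5], "gripper": 0.34},
  {"offset": [-0.0005, -0.0105, 0], "rot": [0, 0, -5], "gripper": 0.34},
  {"offset": [-0.0005, -0.0105, 0], "rot": [0, 0, -5], "gripper": 0.34},
  {"offset": [-0.0005, -0.0105, 0], "rot": [0, 0, -5], "gripper": 0.34},
  {"offset": [0, 0, 0], "rot": [0, 0, 0], "gripper": 0.34},
])

```text
time: 7.42
position: [0.5063, -0.1464, 0.0459]
tool_rot: [-0.266, 3.13, -0.001]
ft_force: [0.6, 1.3, 0.0]
grip_width: 0.336
```

```bash
cat >> h.py <<'E'
def hs():
    s,R=st(); v=vice(s["position"]); th=np.arctan2(v[1],-v[0])
    print("TCP handle-angle rad %.3f (deg %.1f) r %.1f  toolyaw as handle deg %.1f  Ftan %.2f Frad %.2f"%(th,np.degrees(th),np.hypot(*v)*1e3, -(np.degrees(np.arctan2(R[1,1],R[0,1]))-76.6), R[:,1]@s["ft_force"], R[:,0]@s["ft_force"]))
E
python3 - <<'E'
from h import *
hs()
c=cams.get_image("scene"); save(c,"s7.png",(225,125,385,245),5)
E
```

```text
t 7.42 pos [ 0.5063 -0.1464  0.0459] vice mm [-110.9  -47.9] F [0.56 1.33 0.03] w 0.336
tooly deg 99.7 tilt [ 0.001 -0.    -1.   ] q [-0.21  0.25  0.49  1.97 -0.14  0.95  2.09]
TCP handle-angle rad -0.407 (deg -23.3) r 120.7  toolyaw as handle deg -23.1  Ftan 1.21 Frad -0.78
```

View pics/s7.png

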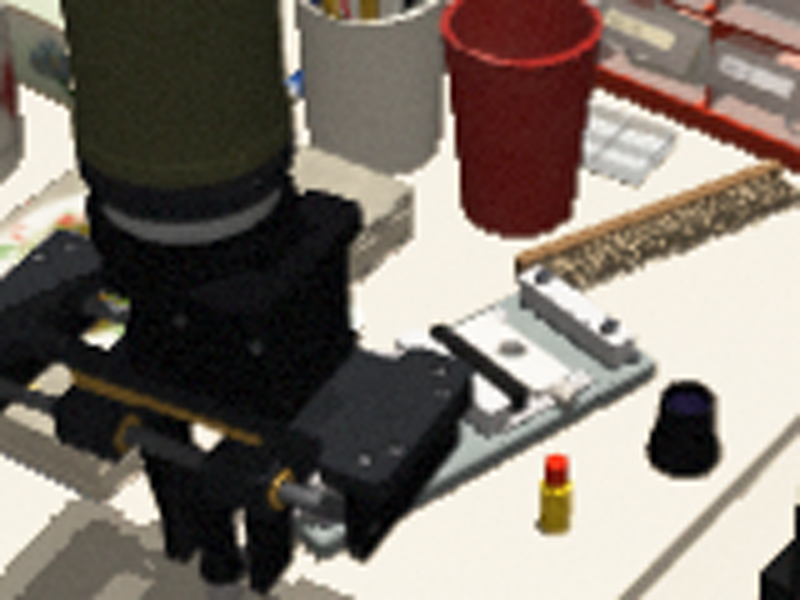

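Emit:
carry_out([
  {"offset": [-0.0005, -0.0105, 0], "rot": [0, 0, -5], "gripper": 0.34},
  {"offset": [-0.0005, -0.0105, 0], "rot": [0, 0, -5], "gripper": 0.34},
  {"offset": [-0.0005, -0.0105, 0], "rot": [0, 0, -5], "gripper": 0.34},
  {"offset": [-0.0005, -0.0105, 0], "rot": [0, 0, -4], "gripper": 0.34},
  {"offset": [-0.001, -0.0063, 0], "rot": [0, 0, -2], "gripper": 0.34},
  {"offset": [0, 0, 0], "rot": [0, 0, 0], "gripper": 0.34},
])

```text
time: 8.22
position: [0.5246, -0.1896, 0.0456]
tool_rot: [-0.834, 3.029, 0.0]
ft_force: [-0.2, -0.1, 0.2]
grip_width: 0.34
```

Run:
```python
from h import *
hs()
c=cams.get_image("scene"); save(c,"s8.png",(225,125,385,245),5);c=cams.get_image("top"); save(c,"t8.png",(265,135,385,270),5)
```

```text
t 8.22 pos [ 0.5246 -0.1896  0.0456] vice mm [-83.  -85.7] F [-0.18 -0.14  0.2 ] w 0.34
tooly deg 120.8 tilt [ 0.  0. -1.] q [-0.09  0.31  0.45  1.9  -0.16  0.97  2.54]
TCP handle-angle rad -0.801 (deg -45.9) r 119.3  toolyaw as handle deg -44.2  Ftan -0.03 Frad 0.22
```

View pics/s8.png

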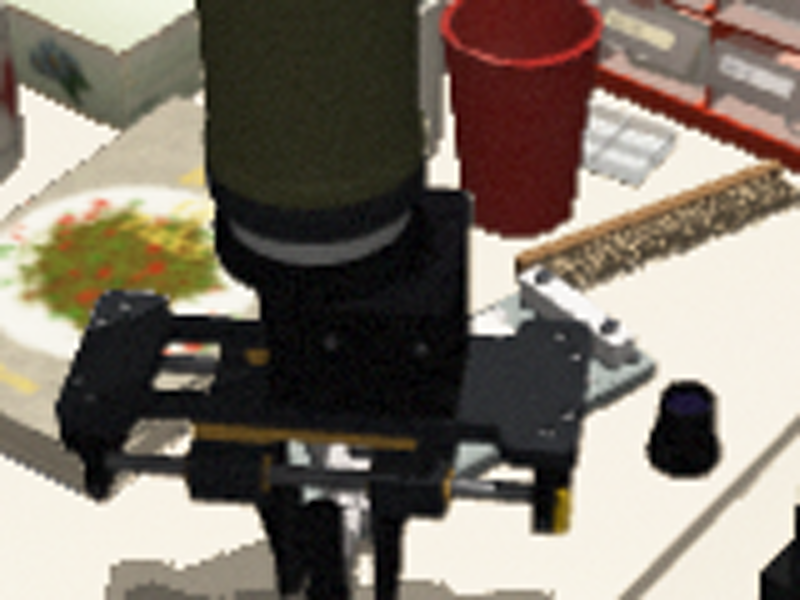

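View pics/t8.png

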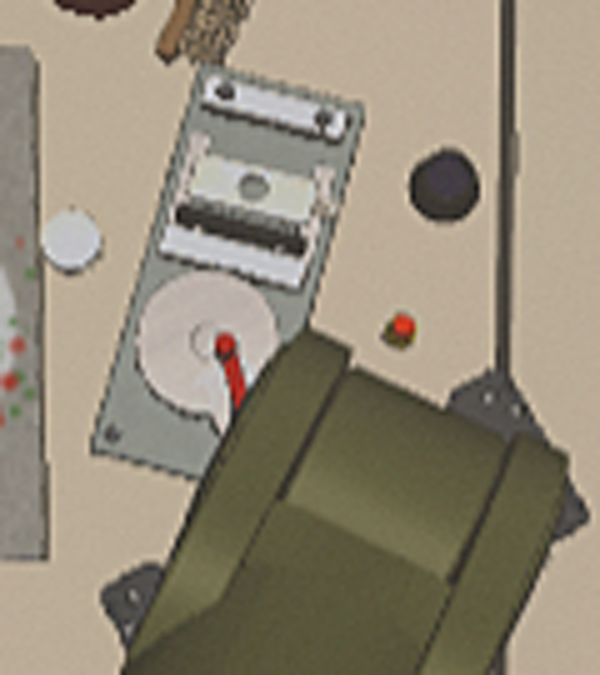

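Emit:
carry_out([
  {"offset": [0, -0.003, 0], "rot": [0, 0, -1], "gripper": 0.34},
  {"offset": [0, -0.003, 0], "rot": [0, 0, -1], "gripper": 0.34},
  {"offset": [0, 0, 0], "rot": [0, 0, 0], "gripper": 0.34},
])

```text
time: 8.7
position: [0.5267, -0.1925, 0.0452]
tool_rot: [0.891, -3.011, -0.007]
ft_force: [-2.7, 6.0, 2.5]
grip_width: 0.346
```

Run:
```python
from h import *
hs()
```

```text
t 8.70 pos [ 0.5267 -0.1925  0.0452] vice mm [-80.3 -88. ] F [-2.68  5.99  2.45] w 0.346
tooly deg 123.0 tilt [-0.003  0.004 -1.   ] q [-0.08  0.32  0.44  1.89 -0.17  0.98  2.58]
TCP handle-angle rad -0.831 (deg -47.6) r 119.1  toolyaw as handle deg -46.4  Ftan 6.50 Frad -1.01
```

Emit:
carry_out([
  {"offset": [-0.0005, 0.0105, 0], "rot": [0, 0, 5], "gripper": 0.34},
  {"offset": [-0.0005, 0.0105, 0], "rot": [0, 0, 5], "gripper": 0.34},
  {"offset": [-0.0005, 0.0105, 0], "rot": [0, 0, 5], "gripper": 0.34},
  {"offset": [-0.0005, 0.0105, 0], "rot": [0, 0, 5], "gripper": 0.34},
  {"offset": [-0.0005, 0.0105, 0], "rot": [0, 0, 5], "gripper": 0.34},
  {"offset": [-0.0005, 0.0105, 0], "rot": [0, 0, 5], "gripper": 0.34},
  {"offset": [-0.0005, 0.0105, 0], "rot": [0, 0, 5], "gripper": 0.34},
])

```text
time: 9.57
position: [0.5082, -0.1276, 0.0457]
tool_rot: [0.065, 3.141, -0.006]
ft_force: [-1.4, -5.7, -0.5]
grip_width: 0.343
```

Run:
```python
from h import *
hs()
c=cams.get_image("scene"); save(c,"s9.png",(285,160,365,240),8);c=cams.get_image("top"); save(c,"t9.png",(285,135,355,205),8)
```

```text
t 9.57 pos [ 0.5082 -0.1276  0.0457] vice mm [-113.3  -29.2] F [-1.41 -5.73 -0.51] w 0.343
tooly deg 87.6 tilt [ 0.    -0.004 -1.   ] q [-0.27  0.25  0.51  1.98 -0.14  0.95  1.85]
TCP handle-angle rad -0.252 (deg -14.4) r 117.0  toolyaw as handle deg -11.0  Ftan -5.78 Frad 1.17
```

View pics/s9.png

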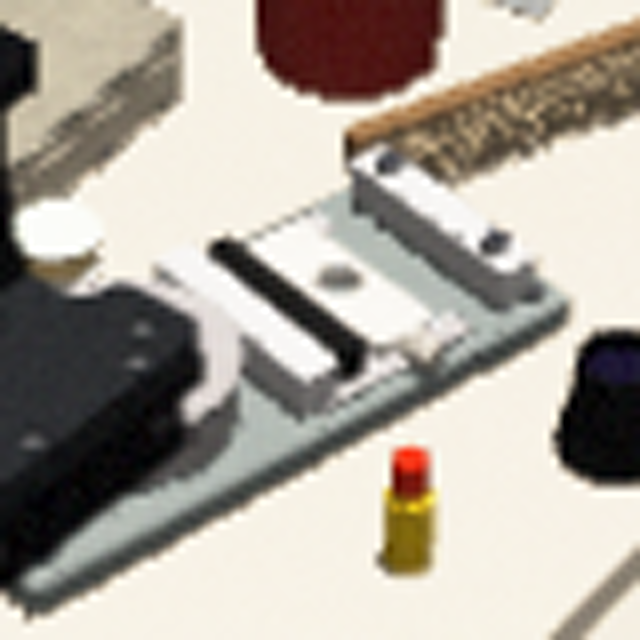

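View pics/t9.png

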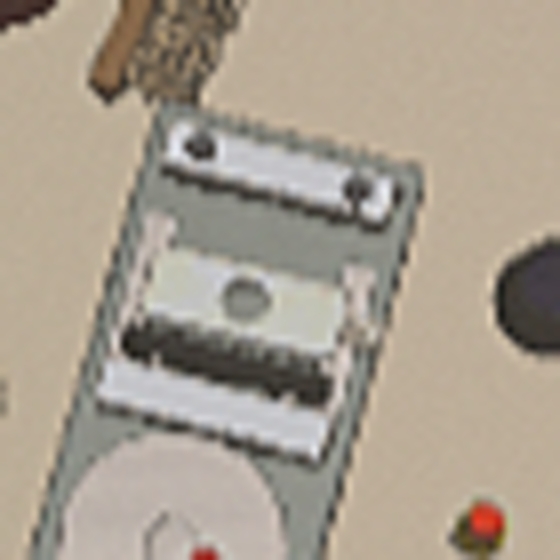

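```bash
cat >> h.py <<'E'
def prof(c,z=.028,ys=np.arange(-.022,.0221,.002),xs=np.arange(.03,.13,.0005)):
    g=cv2.cvtColor(c["img"],cv2.COLOR_RGB2GRAY).astype(np.float32); out=[]
    for y in ys:
        P=np.array([[*world([x,y]),z] for x in xs]); p=proj(c,P).astype(np.float32)
        out.append(cv2.remap(g,p[None,:,0],p[None,:,1],cv2.INTER_LINEAR)[0])
    return xs,np.median(out,0)
def edges(c,z=.028,**k):
    xs,m=prof(c,z,**k); m=cv2.GaussianBlur(m[:,None],(1,5),1.)[:,0]; d=np.gradient(m); r=[]
    for i in range(2,len(d)-2):
        if abs(d[i])>2.5 and abs(d[i])==abs(d[max(0,i-4):i+5]).max(): r.append((round(xs[i]*1e3,1),round(float(d[i]),1)))
    return r
E
python3 - <<'E'
from h import *
import pickle
print("top0",edges(pickle.load(open("top0.pkl","rb"))))
t=cams.get_image("top");print("now",edges(t))
print("scene0",edges(pickle.load(open("scene0.pkl","rb"))))
t=cams.get_image("scene");print("now",edges(t))
E
```

```text
top0 [(np.float64(32.0), -15.1), (np.float64(36.5), 14.0), (np.float64(50.0), -16.3), (np.float64(60.0), 7.0), (np.float64(67.0), 11.1), (np.float64(87.5), -7.5), (np.float64(107.0), -10.4), (np.float64(111.0), 14.2), (np.float64(124.0), -8.6), (np.float64(128.5), 3.1)]
now [(np.float64(32.5), -13.9), (np.float64(37.0), 15.7), (np.float64(50.5), -17.6), (np.float64(60.5), 6.4), (np.float64(66.5), 11.6), (np.float64(87.5), -7.8), (np.float64(107.0), -11.3), (np.float64(110.5), 15.1), (np.float64(124.0), -9.4), (np.float64(128.5), 3.7)]
scene0 [(np.float64(37.0), 4.5), (np.float64(49.0), -24.5), (np.float64(60.0), 22.8), (np.float64(82.5), -6.6), (np.float64(96.5), -14.3), (np.float64(110.5), 15.0), (np.float64(122.5), -7.8), (np.float64(126.0), 5.2)]
now [(np.float64(33.5), -4.3), (np.float64(38.0), 5.4), (np.float64(50.0), -24.7), (np.float64(60.5), 24.0), (np.float64(82.5), -6.8), (np.float64(96.5), -14.8), (np.float64(110.0), 14.8), (np.float64(122.5), -8.0), (np.float64(126.0), 5.3)]
```

Emit:
carry_out([
  {"offset": [0.0005, 0.0105, 0], "rot": [0, 0, 5], "gripper": 0.34},
  {"offset": [0.0003, 0.0105, 0], "rot": [0, 0, 5], "gripper": 0.34},
  {"offset": [0, 0.0105, 0], "rot": [0, 0, 5], "gripper": 0.34},
  {"offset": [-0.0005, 0.0105, 0], "rot": [0, 0, 5], "gripper": 0.34},
  {"offset": [-0.0005, 0.0105, 0], "rot": [0, 0, 5], "gripper": 0.34},
])

```text
time: 10.4
position: [0.5188, -0.0762, 0.0455]
tool_rot: [-0.741, -3.051, 0.003]
ft_force: [-3.6, -5.2, 2.0]
grip_width: 0.343
```

Run:
```python
from h import *
hs()
for n in ("top","scene"): print(edges(cams.get_image(n)))
```

```text
t 10.40 pos [ 0.5188 -0.0762  0.0455] vice mm [-114.9   23.3] F [-3.57 -5.2   2.03] w 0.343
tooly deg 62.7 tilt [-0.002 -0.001 -1.   ] q [-0.39  0.25  0.55  1.98 -0.16  0.95  1.32]
TCP handle-angle rad 0.200 (deg 11.5) r 117.3  toolyaw as handle deg 13.9  Ftan -6.26 Frad 0.79
[(np.float64(32.0), -7.5), (np.float64(39.5), -9.7), (np.float64(43.5), 15.0), (np.float64(57.0), -18.9), (np.float64(68.0), 16.1), (np.float64(89.0), -7.7), (np.float64(107.0), -11.5), (np.float64(111.0), 15.3), (np.float64(124.0), -9.5), (np.float64(128.5), 3.5)]
[(np.float64(36.0), -17.0), (np.float64(43.0), 17.5), (np.float64(57.0), -24.0), (np.float64(67.0), 23.0), (np.float64(84.5), -6.6), (np.float64(96.5), -14.6), (np.float64(110.0), 15.3), (np.float64(122.5), -8.1), (np.float64(126.0), 5.3)]
```

Run:
```python
from h import *
import pickle
s=pickle.load(open("scene0.pkl","rb"))
b=onz(s,235+50/5,165+300/5,0); print("bottom corner",b)
for z in (.02,.03,.04): print(z,proj(s,[b[0],b[1],z]))
c=cams.get_image("wrist"); save(c,"w10.png"); c=cams.get_image("scene"); save(c,"s10.png",(185,125,345,245),5)
```

```text
bottom corner [ 0.52590261 -0.04796326  0.        ]
0.02 [[243.96801742 218.33618538]]
0.03 [[243.44159905 214.93580641]]
0.04 [[242.90804406 211.48854158]]
```

View pics/s10.png

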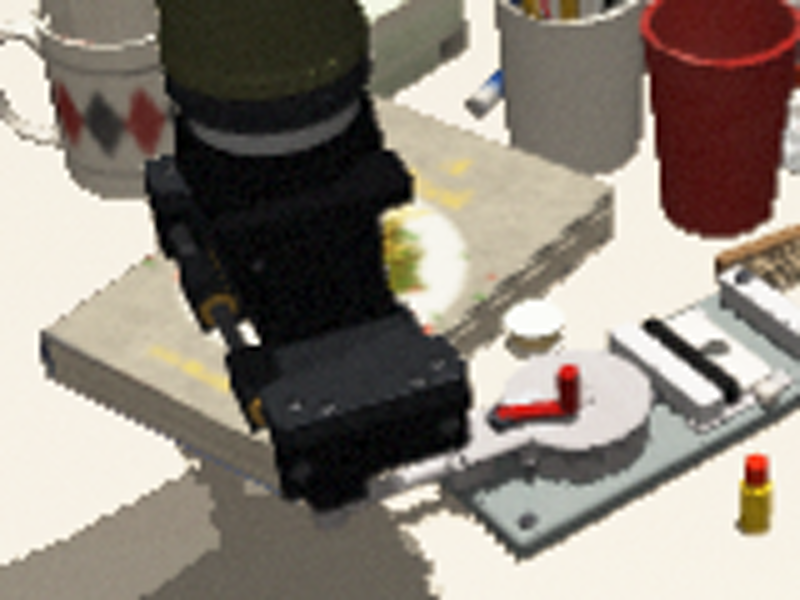

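View pics/w10.png

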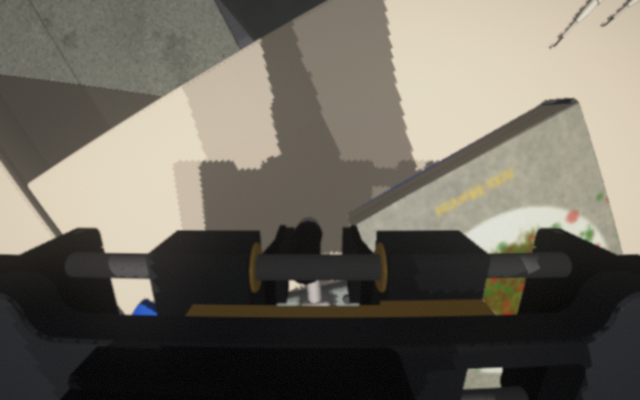

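Run:
```python
from h import *
import pickle
s=pickle.load(open("scene0.pkl","rb"));t=pickle.load(open("top0.pkl","rb"))
save(s,"bs.png",(185,140,320,230),5); save(t,"bt.png",(200,140,310,255),5)
```

```text
(no output)
```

View pics/bs.png

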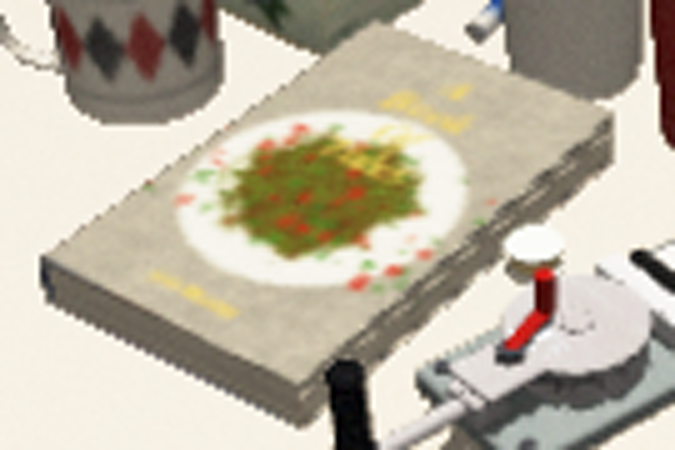

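View pics/bt.png

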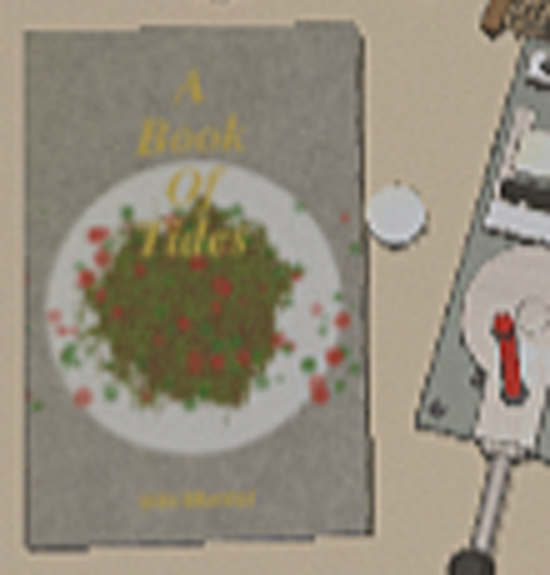

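Run:
```python
from h import *
import pickle
s=pickle.load(open("scene0.pkl","rb"));t=pickle.load(open("top0.pkl","rb"))
print(tri(t,(274.2,246.5),s,(245,217)))
b=onz(s,246,225.4,0);print(b,[proj(s,[b[0],b[1],z])[0] for z in (.02,.03)])
print("far right", tri(t,(271.5,144.5),s,(307.5,164)))
print("knob at .78",world([-.0853,.0844]))
```

```text
(array([ 0.52274147, -0.05526704,  0.03020488]), np.float64(0.0008335231927268083))
[ 0.5263175  -0.05064554  0.        ] [array([244.98049494, 218.73452857]), array([244.4604295 , 215.33322722])]
far right (array([ 0.76379442, -0.03756972,  0.02629232]), np.float64(0.001410807404715787))
knob at .78 [ 0.56178174 -0.02362962]
```

Emit:
carry_out([
  {"offset": [0.0005, 0.0078, 0], "rot": [0, 0, 3.7], "gripper": 0.34},
  {"offset": [0.0005, 0.0078, 0], "rot": [0, 0, 3.7], "gripper": 0.34},
  {"offset": [0, 0, 0], "rot": [0, 0, 0], "gripper": 0.34},
])

```text
time: 10.98
position: [0.5267, -0.061, 0.0456]
tool_rot: [0.93, 3.0, -0.001]
ft_force: [-2.1, -3.5, 1.2]
grip_width: 0.342
```

Run:
```python
from h import *
hs()
for n in ("top","scene"): print(edges(cams.get_image(n)))
c=cams.get_image("scene"); save(c,"s11.png",(205,165,325,255),6);c=cams.get_image("top"); save(c,"t11.png",(265,135,385,270),5)
```

```text
t 10.97 pos [ 0.5267 -0.061   0.0456] vice mm [-110.8   39.9] F [-2.06 -3.53  1.23] w 0.342
tooly deg 55.6 tilt [ 0.001 -0.001 -1.   ] q [-0.43  0.26  0.55  1.97 -0.17  0.95  1.18]
TCP handle-angle rad 0.346 (deg 19.8) r 117.7  toolyaw as handle deg 21.0  Ftan -4.07 Frad -0.30
[(np.float64(32.0), -7.3), (np.float64(42.0), -9.4), (np.float64(46.0), 15.2), (np.float64(60.0), -17.9), (np.float64(70.5), 16.0), (np.float64(91.5), -7.4), (np.float64(107.0), -11.5), (np.float64(110.5), 15.5), (np.float64(124.0), -9.2), (np.float64(128.5), 3.3)]
[(np.float64(35.5), -12.3), (np.float64(44.5), 16.9), (np.float64(58.5), -24.6), (np.float64(69.0), 22.8), (np.float64(87.0), -6.7), (np.float64(96.5), -14.8), (np.float64(110.0), 14.9), (np.float64(122.5), -8.1), (np.float64(126.0), 5.3)]
```

View pics/s11.png

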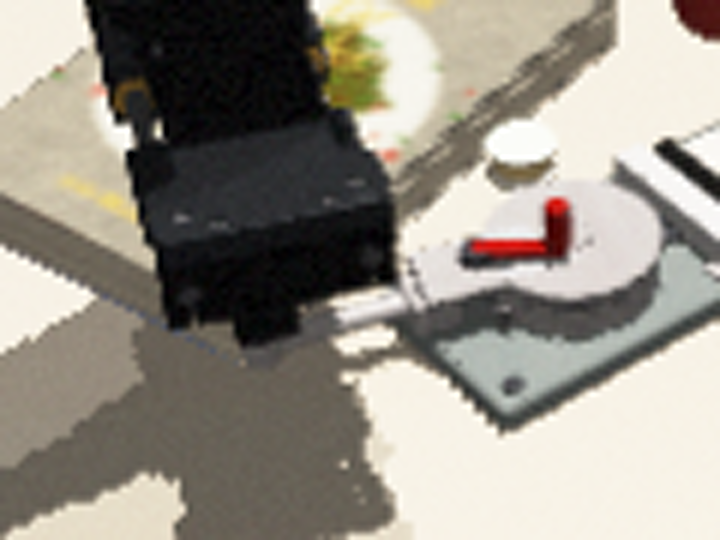

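View pics/t11.png

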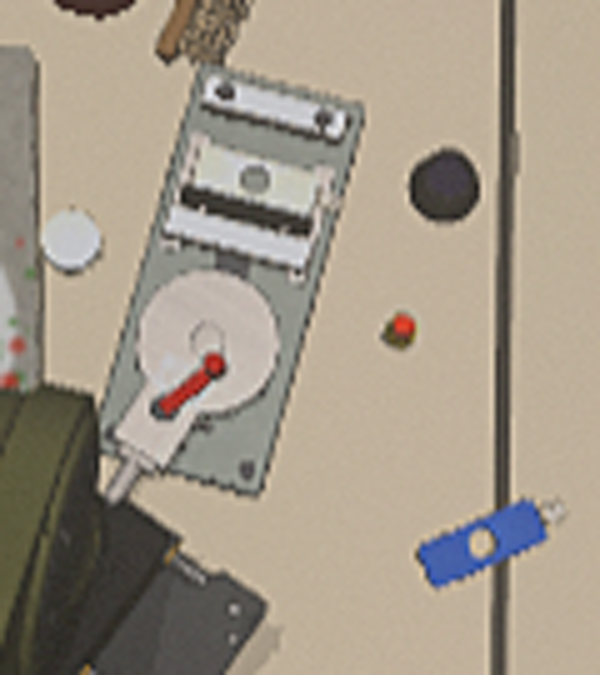

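Run:
```python
from h import *
import pickle
c=cams.get_image("top")
hsv=cv2.cvtColor(c["img"],cv2.COLOR_RGB2HSV); 
for (x,y) in [(165,406)]:
    v=vice(onz(c,265+x/5,135+y/5,.036)); print(v,np.arctan2(v[1],-v[0]),np.hypot(*v))
# arm tube
for (x,y) in [(120,482),(144,438)]:
    v=vice(onz(c,265+x/5,135+y/5,.029)); print(v,np.arctan2(v[1],-v[0]),np.hypot(*v))
```

```text
[-0.03514515  0.01001054] 0.27748586478960907 0.03654302587284724
[-0.07405919  0.0213373 ] 0.28051452464385523 0.07707167921449544
[-0.05149749  0.01605019] 0.3021279368308782 0.05394071025127501
```

Emit:
carry_out([
  {"offset": [0.0005, 0.0025, 0], "rot": [0, 0, 0], "gripper": 0.34},
  {"offset": [0, 0, 0], "rot": [0, 0, 0], "gripper": 0.34},
  {"offset": [-0.0002, -0.0105, 0], "rot": [0, 0, -5], "gripper": 0.34},
  {"offset": [-0.0002, -0.0105, 0], "rot": [0, 0, -5], "gripper": 0.34},
  {"offset": [-0.0005, -0.0105, 0], "rot": [0, 0, -5], "gripper": 0.34},
  {"offset": [-0.0005, -0.0105, 0], "rot": [0, 0, -5], "gripper": 0.34},
  {"offset": [-0.0005, -0.0105, 0], "rot": [0, 0, -5], "gripper": 0.34},
  {"offset": [-0.0005, -0.0105, 0], "rot": [0, 0, -5], "gripper": 0.34},
  {"offset": [-0.0005, -0.0105, 0], "rot": [0, 0, -5], "gripper": 0.34},
  {"offset": [-0.0005, -0.0105, 0], "rot": [0, 0, -5], "gripper": 0.34},
])

```text
time: 12.48
position: [0.507, -0.1356, 0.0456]
tool_rot: [-0.157, 3.137, 0.004]
ft_force: [-0.6, 1.0, 0.4]
grip_width: 0.341
```

Run:
```python
from h import *
hs()
for n in ("top",): print(edges(cams.get_image(n)))
```

```text
t 12.47 pos [ 0.507  -0.1356  0.0456] vice mm [-112.7  -37.2] F [-0.56  1.    0.38] w 0.341
tooly deg 95.7 tilt [ 0.001  0.003 -1.   ] q [-0.23  0.25  0.5   1.98 -0.15  0.95  2.01]
TCP handle-angle rad -0.319 (deg -18.3) r 118.7  toolyaw as handle deg -19.1  Ftan 1.05 Frad 0.45
[(np.float64(31.5), -7.1), (np.float64(42.0), -9.0), (np.float64(46.0), 14.5), (np.float64(60.0), -16.9), (np.float64(70.5), 16.9), (np.float64(92.0), -7.9), (np.float64(107.0), -11.3), (np.float64(111.0), 15.1), (np.float64(124.0), -9.2), (np.float64(128.5), 3.3)]
```

Emit:
carry_out([
  {"offset": [-0.0003, -0.0105, 0], "rot": [0, 0, -5], "gripper": 0.34},
  {"offset": [-0.0003, -0.0105, 0], "rot": [0, 0, -5], "gripper": 0.34},
  {"offset": [-0.0005, -0.0105, 0], "rot": [0, 0, -5], "gripper": 0.34},
  {"offset": [-0.0005, -0.0105, 0], "rot": [0, 0, -5], "gripper": 0.34},
  {"offset": [-0.0005, -0.0105, 0], "rot": [0, 0, -5], "gripper": 0.34},
  {"offset": [-0.0002, -0.008, 0], "rot": [0, 0, -2], "gripper": 0.34},
  {"offset": [0, -0.002, 0], "rot": [0, 0, 0], "gripper": 0.34},
  {"offset": [0, 0, 0], "rot": [0, 0, 0], "gripper": 0.34},
])

```text
time: 13.52
position: [0.5271, -0.1922, 0.0452]
tool_rot: [0.878, -3.015, -0.008]
ft_force: [-4.2, 3.2, 3.6]
grip_width: 0.342
```

Run:
```python
from h import *
hs()
for n in ("top",): print(edges(cams.get_image(n)))
```

```text
t 13.53 pos [ 0.5271 -0.1922  0.0452] vice mm [-80.  -87.6] F [-4.22  3.22  3.59] w 0.342
tooly deg 122.5 tilt [-0.003  0.005 -1.   ] q [-0.08  0.32  0.45  1.89 -0.17  0.98  2.58]
TCP handle-angle rad -0.831 (deg -47.6) r 118.6  toolyaw as handle deg -45.9  Ftan 5.00 Frad 1.83
[(np.float64(32.0), -7.8), (np.float64(42.0), -9.8), (np.float64(46.0), 14.9), (np.float64(60.0), -17.2), (np.float64(70.5), 16.8), (np.float64(92.0), -7.6), (np.float64(107.0), -11.3), (np.float64(110.5), 15.5), (np.float64(124.5), -9.6), (np.float64(128.5), 3.5)]
```

Emit:
carry_out([
  {"offset": [0, 0.0105, 0], "rot": [0, 0, 5], "gripper": 0.34},
  {"offset": [-0.0003, 0.0105, 0], "rot": [0, 0, 5], "gripper": 0.34},
  {"offset": [-0.0003, 0.0105, 0], "rot": [0, 0, 5], "gripper": 0.34},
  {"offset": [-0.0003, 0.0105, 0], "rot": [0, 0, 5], "gripper": 0.34},
  {"offset": [-0.0003, 0.0105, 0], "rot": [0, 0, 5], "gripper": 0.34},
  {"offset": [-0.0003, 0.0105, 0], "rot": [0, 0, 5], "gripper": 0.34},
  {"offset": [-0.0003, 0.0105, 0], "rot": [0, 0, 5], "gripper": 0.34},
  {"offset": [-0.0003, 0.0105, 0], "rot": [0, 0, 5], "gripper": 0.34},
  {"offset": [-0.0003, 0.0105, 0], "rot": [0, 0, 5], "gripper": 0.34},
  {"offset": [-0.0003, 0.0105, 0], "rot": [0, 0, 5], "gripper": 0.34},
])

```text
time: 14.82
position: [0.512, -0.096, 0.0455]
tool_rot: [-0.486, -3.103, 0.002]
ft_force: [-2.5, -5.2, 1.6]
grip_width: 0.342
```

Run:
```python
from h import *
hs()
for n in ("top","scene"): print(edges(cams.get_image(n)))
```

```text
t 14.82 pos [ 0.512  -0.096   0.0455] vice mm [-117.     2.4] F [-2.52 -5.25  1.64] w 0.342
tooly deg 72.2 tilt [-0.001 -0.001 -1.   ] q [-0.35  0.24  0.54  1.99 -0.15  0.95  1.52]
TCP handle-angle rad 0.021 (deg 1.2) r 117.0  toolyaw as handle deg 4.4  Ftan -5.77 Frad 0.79
[(np.float64(32.0), -8.0), (np.float64(44.0), -10.5), (np.float64(48.5), 15.3), (np.float64(62.5), -19.0), (np.float64(73.0), 15.9), (np.float64(94.5), -8.3), (np.float64(107.0), -11.3), (np.float64(110.5), 15.5), (np.float64(124.5), -9.3), (np.float64(128.5), 3.6)]
[(np.float64(36.5), -15.3), (np.float64(48.0), 17.1), (np.float64(62.0), -23.8), (np.float64(71.5), 22.8), (np.float64(90.0), -6.4), (np.float64(96.5), -14.7), (np.float64(110.0), 14.7), (np.float64(122.5), -7.9), (np.float64(126.0), 5.3)]
```

Emit:
carry_out([
  {"offset": [0.0005, 0.01, 0], "rot": [0, 0, 4.5], "gripper": 0.34},
  {"offset": [0.0005, 0.01, 0], "rot": [0, 0, 4.5], "gripper": 0.34},
  {"offset": [0, 0.01, 0], "rot": [0, 0, 4.5], "gripper": 0.34},
  {"offset": [0, 0.009, 0], "rot": [0, 0, 4], "gripper": 0.34},
  {"offset": [0, 0, 0], "rot": [0, 0, 0], "gripper": 0.34},
])

```text
time: 15.55
position: [0.5277, -0.0593, 0.0455]
tool_rot: [0.943, 2.996, -0.0]
ft_force: [-1.0, -4.0, 0.5]
grip_width: 0.343
```

Run:
```python
from h import *
hs()
for n in ("top","scene"): print(edges(cams.get_image(n)))
```

```text
t 15.55 pos [ 0.5277 -0.0593  0.0455] vice mm [-110.1   41.8] F [-0.98 -3.98  0.48] w 0.343
tooly deg 55.1 tilt [ 0. -0. -1.] q [-0.44  0.27  0.56  1.96 -0.17  0.96  1.17]
TCP handle-angle rad 0.363 (deg 20.8) r 117.8  toolyaw as handle deg 21.5  Ftan -3.83 Frad -1.48
[(np.float64(32.0), -7.6), (np.float64(50.0), -9.2), (np.float64(53.5), 16.1), (np.float64(67.5), -18.2), (np.float64(78.0), 16.3), (np.float64(100.0), -7.5), (np.float64(107.0), -11.4), (np.float64(111.0), 15.7), (np.float64(124.5), -9.6), (np.float64(128.5), 3.6)]
[(np.float64(39.5), -14.2), (np.float64(53.0), 17.1), (np.float64(66.5), -23.1), (np.float64(76.5), 22.8), (np.float64(96.0), -18.8), (np.float64(110.0), 14.9), (np.float64(122.5), -7.8), (np.float64(126.0), 5.4)]
```

Emit:
carry_out([
  {"offset": [-0.0002, -0.0105, 0], "rot": [0, 0, -5], "gripper": 0.34},
  {"offset": [-0.0002, -0.0105, 0], "rot": [0, 0, -5], "gripper": 0.34},
  {"offset": [-0.0004, -0.0105, 0], "rot": [0, 0, -5], "gripper": 0.34},
  {"offset": [-0.0004, -0.0105, 0], "rot": [0, 0, -5], "gripper": 0.34},
  {"offset": [-0.0004, -0.0105, 0], "rot": [0, 0, -5], "gripper": 0.34},
  {"offset": [-0.0004, -0.0105, 0], "rot": [0, 0, -5], "gripper": 0.34},
  {"offset": [-0.0004, -0.0105, 0], "rot": [0, 0, -5], "gripper": 0.34},
  {"offset": [-0.0004, -0.0105, 0], "rot": [0, 0, -5], "gripper": 0.34},
  {"offset": [-0.0004, -0.0105, 0], "rot": [0, 0, -5], "gripper": 0.34},
  {"offset": [-0.0004, -0.0105, 0], "rot": [0, 0, -5], "gripper": 0.34},
])

```text
time: 16.9
position: [0.5099, -0.1579, 0.0458]
tool_rot: [-0.416, 3.112, 0.003]
ft_force: [0.2, 0.3, 1.0]
grip_width: 0.342
```

Run:
```python
from h import *
hs()
for n in ("top","scene"): print(edges(cams.get_image(n)))
```

```text
t 16.90 pos [ 0.5099 -0.1579  0.0458] vice mm [-104.6  -58.2] F [0.15 0.32 1.04] w 0.342
tooly deg 105.2 tilt [ 0.002  0.002 -1.   ] q [-0.18  0.26  0.49  1.96 -0.15  0.96  2.22]
TCP handle-angle rad -0.508 (deg -29.1) r 119.7  toolyaw as handle deg -28.6  Ftan 0.27 Frad -0.23
[(np.float64(32.0), -7.1), (np.float64(50.0), -9.3), (np.float64(53.5), 15.7), (np.float64(67.5), -17.7), (np.float64(78.5), 15.9), (np.float64(100.0), -7.4), (np.float64(107.0), -11.2), (np.float64(110.5), 15.4), (np.float64(124.0), -9.0), (np.float64(128.5), 3.2)]
[(np.float64(61.5), 19.5), (np.float64(67.0), -23.3), (np.float64(76.5), 22.3), (np.float64(96.0), -19.0), (np.float64(110.0), 15.2), (np.float64(122.5), -7.9), (np.float64(126.0), 5.3)]
```

Emit:
carry_out([
  {"offset": [-0.0003, 0.0105, 0], "rot": [0, 0, 5], "gripper": 0.34},
  {"offset": [-0.0003, 0.0105, 0], "rot": [0, 0, 5], "gripper": 0.34},
  {"offset": [-0.0003, 0.0105, 0], "rot": [0, 0, 5], "gripper": 0.34},
  {"offset": [-0.0003, 0.0105, 0], "rot": [0, 0, 5], "gripper": 0.34},
  {"offset": [-0.0003, 0.0105, 0], "rot": [0, 0, 5], "gripper": 0.34},
  {"offset": [-0.0003, 0.0105, 0], "rot": [0, 0, 5], "gripper": 0.34},
  {"offset": [-0.0001, 0.0105, 0], "rot": [0, 0, 5], "gripper": 0.34},
])

```text
time: 17.88
position: [0.5108, -0.088, 0.0456]
tool_rot: [0.554, 3.091, -0.003]
ft_force: [0.1, -6.1, -1.1]
grip_width: 0.341
```

Run:
```python
from h import *
hs()
for n in ("top","scene"):
    c=cams.get_image(n); print(edges(c)); print("z21",edges(c,.021)); save(c,n+"13.png",(285,135,375,215) if n=="top" else (285,160,365,230),8)
```

```text
t 17.88 pos [ 0.5108 -0.088   0.0456] vice mm [-120.   10.] F [ 0.12 -6.06 -1.09] w 0.341
tooly deg 69.7 tilt [ 0.001 -0.002 -1.   ] q [-0.37  0.24  0.54  1.99 -0.15  0.95  1.46]
TCP handle-angle rad 0.083 (deg 4.8) r 120.4  toolyaw as handle deg 6.9  Ftan -5.64 Frad -2.21
[(np.float64(32.0), -6.9), (np.float64(52.5), -11.6), (np.float64(57.0), 14.9), (np.float64(71.0), -18.1), (np.float64(82.0), 16.1), (np.float64(103.5), -9.5), (np.float64(107.0), -10.8), (np.float64(111.0), 15.5), (np.float64(124.0), -9.4), (np.float64(128.5), 3.6)]
z21 [(np.float64(33.0), -6.9), (np.float64(54.0), -11.9), (np.float64(58.5), 15.2), (np.float64(72.5), -18.3), (np.float64(83.0), 15.9), (np.float64(105.0), -10.0), (np.float64(108.0), -9.4), (np.float64(112.5), 15.3), (np.float64(126.0), -9.5)]
[(np.float64(39.0), -9.9), (np.float64(45.0), -11.8), (np.float64(56.5), 18.1), (np.float64(70.5), -24.2), (np.float64(80.5), 22.2), (np.float64(98.5), -16.7), (np.float64(110.0), 14.9), (np.float64(122.5), -7.9), (np.float64(126.0), 5.3)]
z21 [(np.float64(38.0), -8.1), (np.float64(44.0), -6.2), (np.float64(50.0), -11.9), (np.float64(62.0), 17.4), (np.float64(76.0), -24.2), (np.float64(86.5), 21.9), (np.float64(104.5), -16.3), (np.float64(116.0), 13.9), (np.float64(128.5), -3.4)]
```

View pics/top13.png

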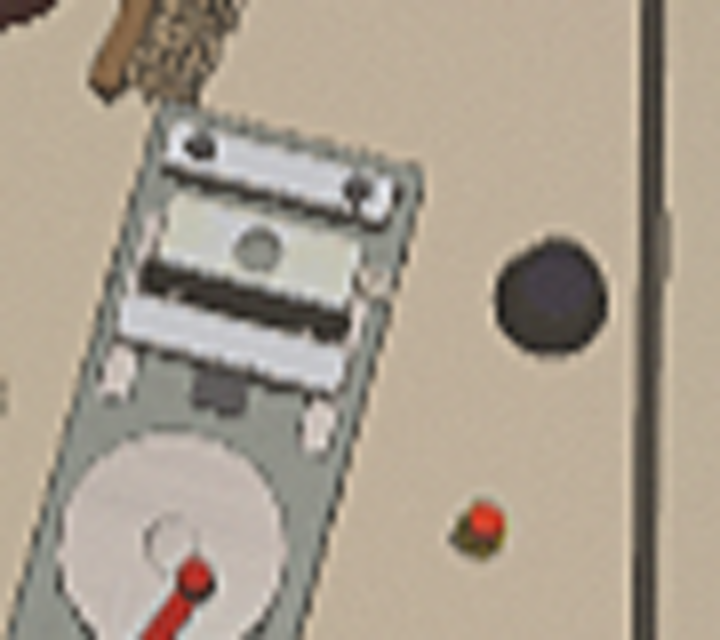

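View pics/scene13.png

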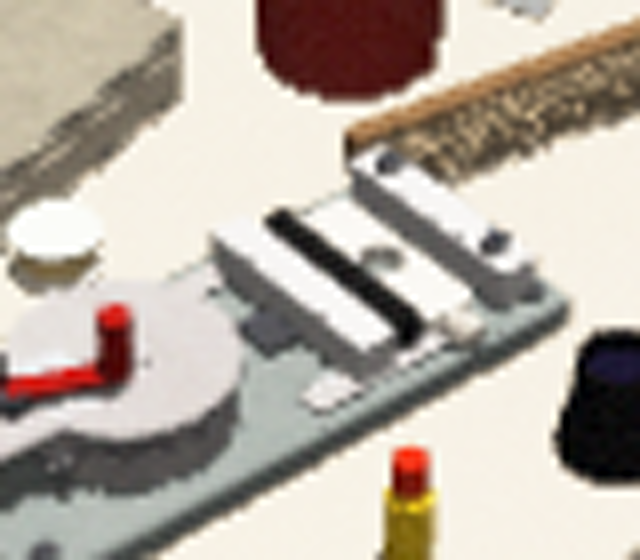

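Emit:
carry_out([
  {"offset": [-0.0005, 0.0095, 0], "rot": [0, 0, 4.5], "gripper": 0.34},
  {"offset": [-0.0005, 0.0085, 0], "rot": [0, 0, 4], "gripper": 0.34},
  {"offset": [-0.0003, 0.0085, 0], "rot": [0, 0, 4], "gripper": 0.34},
  {"offset": [0, 0.005, 0], "rot": [0, 0, 2], "gripper": 0.34},
  {"offset": [0, 0, 0], "rot": [0, 0, 0], "gripper": 0.34},
])

```text
time: 18.6
position: [0.5246, -0.0592, 0.0454]
tool_rot: [-0.931, -2.998, 0.001]
ft_force: [-3.2, -3.8, 2.5]
grip_width: 0.34
```

Run:
```python
from h import *
hs()
for n in ("top","scene"):
    c=cams.get_image(n); print(edges(c)); print("z21",edges(c,.021)); save(c,n+"14.png",(285,135,375,215) if n=="top" else (285,160,365,230),8)
```

```text
t 18.60 pos [ 0.5246 -0.0592  0.0454] vice mm [-113.2   41.2] F [-3.2  -3.77  2.49] w 0.34
tooly deg 55.5 tilt [-0.002  0.    -1.   ] q [-0.44  0.26  0.56  1.97 -0.17  0.96  1.17]
TCP handle-angle rad 0.349 (deg 20.0) r 120.5  toolyaw as handle deg 21.1  Ftan -4.92 Frad 0.50
[(np.float64(32.0), -7.3), (np.float64(57.5), -10.1), (np.float64(61.0), 15.6), (np.float64(75.5), -17.7), (np.float64(86.0), 16.6), (np.float64(107.5), -17.8), (np.float64(111.0), 16.2), (np.float64(124.0), -9.4), (np.float64(128.5), 3.2)]
z21 [(np.float64(33.0), -6.8), (np.float64(58.5), -11.0), (np.float64(62.5), 15.6), (np.float64(76.5), -19.2), (np.float64(87.0), 16.0), (np.float64(108.5), -17.7), (np.float64(112.5), 16.2), (np.float64(125.5), -9.5)]
[(np.float64(39.0), -11.4), (np.float64(42.0), 6.5), (np.float64(45.5), -9.5), (np.float64(48.0), -10.9), (np.float64(60.5), 15.8), (np.float64(74.5), -23.4), (np.float64(84.5), 21.9), (np.float64(102.5), -15.7), (np.float64(110.5), 15.5), (np.float64(122.5), -7.7), (np.float64(126.0), 5.3)]
z21 [(np.float64(40.5), -7.4), (np.float64(44.0), -5.8), (np.float64(53.5), -10.3), (np.float64(66.0), 16.8), (np.float64(80.0), -23.7), (np.float64(90.0), 22.2), (np.float64(108.0), -15.7), (np.float64(116.5), 13.9), (np.float64(128.5), -3.3)]
```

View pics/top14.png

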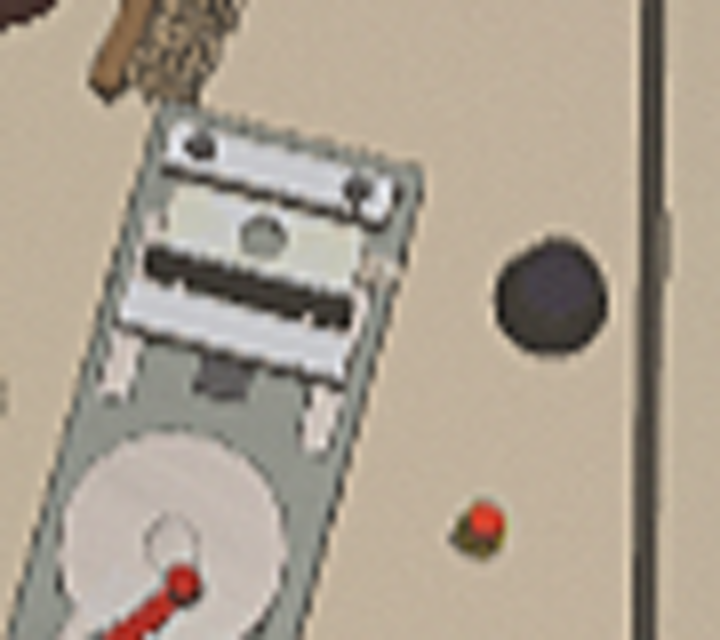

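Emit:
carry_out([
  {"offset": [-0.0004, -0.0105, 0], "rot": [0, 0, -5], "gripper": 0.34},
  {"offset": [-0.0004, -0.0105, 0], "rot": [0, 0, -5], "gripper": 0.34},
  {"offset": [-0.0004, -0.0105, 0], "rot": [0, 0, -5], "gripper": 0.34},
  {"offset": [-0.0004, -0.0105, 0], "rot": [0, 0, -5], "gripper": 0.34},
  {"offset": [-0.0004, -0.0105, 0], "rot": [0, 0, -5], "gripper": 0.34},
  {"offset": [-0.0004, -0.0105, 0], "rot": [0, 0, -5], "gripper": 0.34},
  {"offset": [-0.0004, -0.0105, 0], "rot": [0, 0, -5], "gripper": 0.34},
  {"offset": [-0.0004, -0.0105, 0], "rot": [0, 0, -5], "gripper": 0.34},
  {"offset": [-0.0004, -0.0105, 0], "rot": [0, 0, -5], "gripper": 0.34},
  {"offset": [-0.0004, -0.0105, 0], "rot": [0, 0, -5], "gripper": 0.34},
])

```text
time: 19.95
position: [0.5094, -0.1579, 0.0457]
tool_rot: [-0.429, 3.11, 0.002]
ft_force: [-0.0, 0.3, 0.4]
grip_width: 0.339
```

Emit:
carry_out([
  {"offset": [-0.0004, 0.0105, 0], "rot": [0, 0, 5], "gripper": 0.34},
  {"offset": [-0.0004, 0.0105, 0], "rot": [0, 0, 5], "gripper": 0.34},
  {"offset": [-0.0004, 0.0105, 0], "rot": [0, 0, 5], "gripper": 0.34},
  {"offset": [-0.0004, 0.0105, 0], "rot": [0, 0, 5], "gripper": 0.34},
  {"offset": [0, 0, 0], "rot": [0, 0, 0], "gripper": 0.34},
])

```text
time: 20.58
position: [0.5048, -0.1173, 0.0458]
tool_rot: [0.121, 3.137, -0.0]
ft_force: [0.1, -3.4, 0.0]
grip_width: 0.341
```

Run:
```python
from h import *
hs()
for n in ("top","scene"):
    c=cams.get_image(n); print(edges(c))
```

```text
t 20.57 pos [ 0.5048 -0.1173  0.0458] vice mm [-119.1  -19.9] F [ 0.09 -3.39  0.03] w 0.341
tooly deg 85.6 tilt [ 0.002 -0.    -1.   ] q [-0.29  0.23  0.52  1.99 -0.14  0.95  1.79]
TCP handle-angle rad -0.166 (deg -9.5) r 120.7  toolyaw as handle deg -9.0  Ftan -3.37 Frad -0.35
[(np.float64(32.0), -6.6), (np.float64(57.5), -11.0), (np.float64(61.5), 15.2), (np.float64(76.0), -17.5), (np.float64(86.0), 15.3), (np.float64(107.0), -16.2), (np.float64(111.0), 15.1), (np.float64(124.0), -9.5), (np.float64(128.5), 3.4)]
[(np.float64(40.0), -7.8), (np.float64(45.5), -8.3), (np.float64(49.5), -8.3), (np.float64(61.0), 16.0), (np.float64(75.0), -23.1), (np.float64(84.5), 22.9), (np.float64(102.5), -16.2), (np.float64(110.0), 14.9), (np.float64(122.5), -8.0), (np.float64(126.0), 5.2)]
```

Emit:
carry_out([
  {"offset": [0, 0.0031, 0], "rot": [0, 0, 1.5], "gripper": 0.34},
  {"offset": [0, 0.0031, 0], "rot": [0, 0, 1.5], "gripper": 0.34},
])

```text
time: 20.92
position: [0.5053, -0.1128, 0.0458]
tool_rot: [0.21, 3.133, -0.002]
ft_force: [0.7, -5.5, -0.4]
grip_width: 0.341
```

```bash
python3 -c "
from h import *
hs()"
```

```text
t 20.93 pos [ 0.5053 -0.1128  0.0458] vice mm [-119.6  -15.4] F [ 0.72 -5.51 -0.43] w 0.341
tooly deg 82.3 tilt [ 0.002 -0.001 -1.   ] q [-0.31  0.23  0.53  2.   -0.14  0.95  1.73]
TCP handle-angle rad -0.128 (deg -7.3) r 120.6  toolyaw as handle deg -5.7  Ftan -5.37 Frad -1.45
```

Emit:
carry_out([
  {"offset": [0, 0.0031, 0], "rot": [0, 0, 1.5], "gripper": 0.34},
  {"offset": [0, 0.0031, 0], "rot": [0, 0, 1.5], "gripper": 0.34},
])

```text
time: 21.18
position: [0.5061, -0.1066, 0.0458]
tool_rot: [0.291, 3.126, -0.002]
ft_force: [0.9, -5.6, -0.9]
grip_width: 0.34
```

```bash
python3 -c "
from h import *
hs()
for n in ('top','scene'): print(edges(cams.get_image(n)))"
```

```text
t 21.18 pos [ 0.5061 -0.1066  0.0458] vice mm [-120.2   -9.2] F [ 0.94 -5.57 -0.86] w 0.34
tooly deg 79.3 tilt [ 0.002 -0.002 -1.   ] q [-0.32  0.23  0.53  2.   -0.14  0.95  1.66]
TCP handle-angle rad -0.077 (deg -4.4) r 120.5  toolyaw as handle deg -2.7  Ftan -5.30 Frad -1.95
[(np.float64(32.0), -7.7), (np.float64(58.5), -11.6), (np.float64(62.5), 15.2), (np.float64(76.5), -17.6), (np.float64(87.5), 16.4), (np.float64(108.0), -14.4), (np.float64(112.0), 13.9), (np.float64(124.0), -9.3), (np.float64(128.5), 3.4)]
[(np.float64(40.0), -7.0), (np.float64(45.0), -8.4), (np.float64(50.0), -12.3), (np.float64(62.0), 17.1), (np.float64(76.0), -23.8), (np.float64(86.0), 23.7), (np.float64(103.5), -17.2), (np.float64(110.5), 15.3), (np.float64(122.5), -7.7), (np.float64(126.0), 5.3)]
```

Emit:
carry_out([
  {"offset": [0, 0.0031, 0], "rot": [0, 0, 1.5], "gripper": 0.34},
])

```text
time: 21.4
position: [0.5066, -0.1038, 0.0458]
tool_rot: [0.332, 3.122, -0.002]
ft_force: [1.0, -6.1, -0.3]
grip_width: 0.341
```

```bash
python3 -c "
from h import *
hs()"
```

```text
t 21.40 pos [ 0.5066 -0.1038  0.0458] vice mm [-120.4   -6.3] F [ 1.02 -6.06 -0.32] w 0.341
tooly deg 77.8 tilt [ 0.002 -0.002 -1.   ] q [-0.33  0.23  0.53  2.   -0.14  0.95  1.63]
TCP handle-angle rad -0.053 (deg -3.0) r 120.5  toolyaw as handle deg -1.2  Ftan -5.71 Frad -2.27
```

Emit:
carry_out([
  {"offset": [0, 0.0031, 0], "rot": [0, 0, 1.5], "gripper": 0.34},
])

```text
time: 21.52
position: [0.5073, -0.1007, 0.0458]
tool_rot: [0.373, 3.118, -0.002]
ft_force: [0.7, -6.4, -1.0]
grip_width: 0.343
```

```bash
python3 -c "
from h import *
hs()"
```

```text
t 21.52 pos [ 0.5073 -0.1007  0.0458] vice mm [-120.5   -3.2] F [ 0.66 -6.43 -1.03] w 0.343
tooly deg 76.3 tilt [ 0.002 -0.002 -1.   ] q [-0.34  0.23  0.53  2.   -0.14  0.95  1.6 ]
TCP handle-angle rad -0.027 (deg -1.5) r 120.5  toolyaw as handle deg 0.3  Ftan -6.09 Frad -2.16
```

Emit:
carry_out([
  {"offset": [0, 0.0031, 0], "rot": [0, 0, 1.5], "gripper": 0.34},
])

```text
time: 21.65
position: [0.5079, -0.0978, 0.0458]
tool_rot: [0.414, 3.112, -0.002]
ft_force: [0.6, -6.3, -0.1]
grip_width: 0.343
```

```bash
python3 -c "
from h import *
hs()
for n in ('top','scene'):
  c=cams.get_image(n); print(edges(c)); save(c,n+'16.png',(285,135,375,215) if n=='top' else (285,160,365,230),8)"
```

```text
t 21.65 pos [ 0.5079 -0.0978  0.0458] vice mm [-120.5   -0.3] F [ 0.64 -6.33 -0.14] w 0.343
tooly deg 74.8 tilt [ 0.001 -0.002 -1.   ] q [-0.35  0.23  0.54  2.   -0.14  0.95  1.57]
TCP handle-angle rad -0.002 (deg -0.1) r 120.5  toolyaw as handle deg 1.8  Ftan -5.94 Frad -2.27
[(np.float64(32.0), -7.6), (np.float64(59.5), -10.0), (np.float64(63.5), 15.9), (np.float64(77.0), -19.3), (np.float64(88.0), 15.7), (np.float64(108.0), -12.8), (np.float64(112.0), 13.7), (np.float64(124.0), -9.5), (np.float64(128.5), 3.9)]
[(np.float64(38.0), -4.5), (np.float64(40.5), -4.5), (np.float64(45.0), -9.7), (np.float64(50.5), -13.3), (np.float64(63.0), 17.6), (np.float64(77.0), -23.3), (np.float64(86.0), 22.1), (np.float64(104.0), -16.4), (np.float64(110.5), 14.9), (np.float64(122.5), -8.1), (np.float64(126.0), 5.4)]
```

View pics/scene16.png

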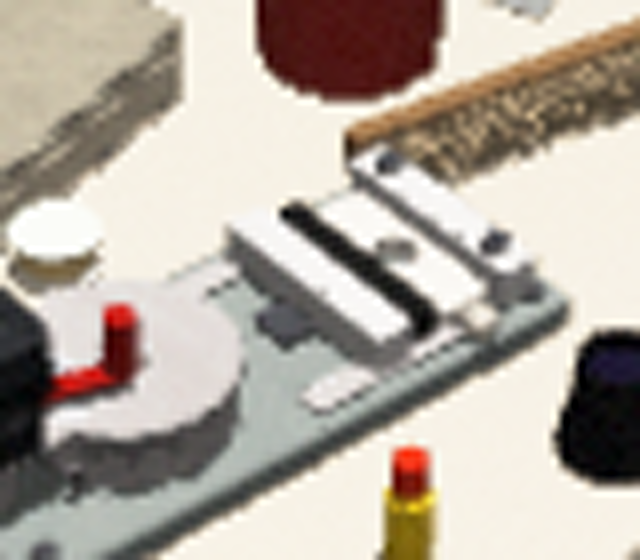

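```bash
cat >> h.py <<'E'
def fine(c,z=.028,lo=.055,hi=.12):
    xs,m=prof(c,z,ys=np.arange(-.02,.0201,.001),xs=np.arange(lo,hi,.0001)); m=cv2.GaussianBlur(m[:,None],(1,41),7)[:,0]; d=np.gradient(m); r=[]
    for i in range(25,len(d)-25):
        if abs(d[i])>.35 and abs(d[i])==abs(d[i-20:i+21]).max(): r.append((round(float(xs[i])*1e3,2),round(float(d[i]),1)))
    return r
E
python3 - <<'E'
from h import *
import pickle
for n in ("top","scene"):
    print(n,"0",fine(pickle.load(open(n+"0.pkl","rb")),lo=.03))
    for k in range(2): print(n,fine(cams.get_image(n)))
E
```

```text
top 0 [(32.8, -2.7), (36.6, 2.7), (50.0, -3.2), (60.2, 1.4), (66.8, 2.1), (87.6, -1.5), (106.7, -1.9), (110.9, 2.8)]
top [(58.8, -1.9), (63.7, 3.0), (77.5, -3.8), (87.8, 3.1), (108.2, -2.5), (112.0, 2.6)]
top [(58.8, -1.9), (63.7, 3.0), (77.5, -3.8), (87.7, 3.1), (108.2, -2.5), (111.9, 2.6)]
scene 0 [(36.7, 0.9), (49.1, -4.8), (60.0, 4.5), (82.6, -1.3), (96.4, -2.7), (110.3, 3.0)]
scene [(62.9, 3.3), (76.8, -4.5), (86.0, 4.3), (104.0, -3.1), (110.2, 2.9)]
scene [(63.0, 3.3), (76.8, -4.4), (86.0, 4.3), (104.0, -3.2), (110.3, 3.0)]
```

Emit:
carry_out([
  {"offset": [0, 0.0031, 0], "rot": [0, 0, 1.5], "gripper": 0.34},
])

```text
time: 22.08
position: [0.5086, -0.0952, 0.0458]
tool_rot: [0.455, 3.107, -0.003]
ft_force: [0.6, -7.2, -0.6]
grip_width: 0.338
```

```bash
python3 -c "
from h import *
hs()
for n in ('top','scene'): print(n,fine(cams.get_image(n)))"
```

```text
t 22.07 pos [ 0.5086 -0.0952  0.0458] vice mm [-120.4    2.5] F [ 0.62 -7.19 -0.62] w 0.338
tooly deg 73.3 tilt [ 0.001 -0.002 -1.   ] q [-0.35  0.23  0.54  2.   -0.14  0.95  1.54]
TCP handle-angle rad 0.020 (deg 1.2) r 120.4  toolyaw as handle deg 3.3  Ftan -6.71 Frad -2.66
top [(59.5, -1.8), (63.9, 3.0), (77.7, -3.8), (87.7, 3.1), (108.2, -2.5), (112.0, 2.7)]
scene [(63.1, 3.4), (76.7, -4.5), (86.0, 4.3), (104.0, -3.1), (110.3, 3.0)]
```

Emit:
carry_out([
  {"offset": [0, 0.0031, 0], "rot": [0, 0, 1.5], "gripper": 0.34},
])

```text
time: 22.3
position: [0.5094, -0.0924, 0.0457]
tool_rot: [0.496, 3.101, -0.003]
ft_force: [-0.1, -7.6, 0.1]
grip_width: 0.347
```

```bash
python3 -c "
from h import *
hs()
for n in ('top','scene'): print(n,fine(cams.get_image(n)))"
```

```text
t 22.30 pos [ 0.5094 -0.0924  0.0457] vice mm [-120.3    5.4] F [-0.12 -7.56  0.14] w 0.347
tooly deg 71.8 tilt [ 0.001 -0.002 -1.   ] q [-0.36  0.23  0.54  2.   -0.15  0.95  1.51]
TCP handle-angle rad 0.045 (deg 2.6) r 120.5  toolyaw as handle deg 4.8  Ftan -7.22 Frad -2.25
top [(59.6, -1.9), (64.0, 3.1), (77.9, -4.0), (87.7, 3.1), (108.2, -2.5), (112.0, 2.6)]
scene [(63.4, 3.3), (77.2, -4.5), (85.9, 4.3), (104.0, -3.1), (110.4, 3.0)]
```

Emit:
carry_out([
  {"offset": [0, 0.003, 0], "rot": [0, 0, 1.5], "gripper": 0.34},
])

```text
time: 22.52
position: [0.5103, -0.0897, 0.0457]
tool_rot: [0.537, 3.094, -0.003]
ft_force: [0.7, -7.5, 0.2]
grip_width: 0.34
```

```bash
python3 -c "
from h import *
hs()
for n in ('top','scene'): print(n,fine(cams.get_image(n)))
hs()"
```

```text
t 22.52 pos [ 0.5103 -0.0897  0.0457] vice mm [-120.1    8.2] F [ 0.71 -7.51  0.2 ] w 0.34
tooly deg 70.3 tilt [ 0.001 -0.002 -1.   ] q [-0.37  0.24  0.54  2.   -0.15  0.95  1.48]
TCP handle-angle rad 0.068 (deg 3.9) r 120.4  toolyaw as handle deg 6.3  Ftan -6.83 Frad -3.20
top [(59.9, -2.0), (64.5, 3.0), (78.1, -4.0), (87.8, 3.1), (108.2, -2.5), (112.0, 2.7)]
scene [(63.7, 3.3), (77.4, -4.5), (85.9, 4.3), (104.0, -3.1), (110.4, 3.0)]
t 22.62 pos [ 0.5103 -0.0892  0.0457] vice mm [-120.2    8.7] F [ 0.22 -6.4   0.19] w 0.344
tooly deg 70.4 tilt [ 0.001 -0.002 -1.   ] q [-0.37  0.24  0.54  2.   -0.15  0.95  1.48]
TCP handle-angle rad 0.072 (deg 4.1) r 120.5  toolyaw as handle deg 6.2  Ftan -5.95 Frad -2.36
```

Emit:
carry_out([
  {"offset": [0, 0.0025, 0], "rot": [0, 0, 1], "gripper": 0.34},
])

```text
time: 22.75
position: [0.5109, -0.0875, 0.0457]
tool_rot: [0.564, 3.089, -0.004]
ft_force: [-0.4, -7.6, -0.2]
grip_width: 0.342
```

```bash
python3 -c "
from h import *
hs()
for n in ('top','scene'): print(n,fine(cams.get_image(n)))
hs()"
```

```text
t 22.75 pos [ 0.5109 -0.0875  0.0457] vice mm [-119.9   10.5] F [-0.36 -7.57 -0.21] w 0.342
tooly deg 69.3 tilt [ 0.001 -0.002 -1.   ] q [-0.37  0.24  0.54  1.99 -0.15  0.95  1.45]
TCP handle-angle rad 0.087 (deg 5.0) r 120.4  toolyaw as handle deg 7.3  Ftan -7.21 Frad -2.33
top [(60.1, -2.0), (64.5, 3.0), (78.2, -3.9), (87.8, 3.1), (108.2, -2.5), (112.0, 2.7)]
scene [(63.8, 3.4), (77.5, -4.5), (86.0, 4.3), (103.9, -3.2), (110.3, 2.9)]
t 22.85 pos [ 0.511  -0.0871  0.0457] vice mm [-120.    10.9] F [ 0.34 -6.97  1.01] w 0.336
tooly deg 69.4 tilt [ 0.001 -0.002 -1.   ] q [-0.37  0.24  0.54  1.99 -0.15  0.95  1.45]
TCP handle-angle rad 0.091 (deg 5.2) r 120.5  toolyaw as handle deg 7.2  Ftan -6.40 Frad -2.78
```

Emit:
carry_out([
  {"offset": [0, -0.004, 0], "rot": [0, 0, 0], "gripper": 0.36},
  {"offset": [0, -0.004, 0], "rot": [0, 0, 0], "gripper": 0.42},
  {"offset": [0, 0, 0], "rot": [0, 0, 0], "gripper": 0.46},
  {"offset": [0, 0, 0], "rot": [0, 0, 0], "gripper": 0.46},
])

```text
time: 23.35
position: [0.5081, -0.0917, 0.0455]
tool_rot: [-0.559, -3.091, -0.001]
ft_force: [0.4, -1.8, -0.2]
grip_width: 0.456
```

```bash
python3 -c "
from h import *
hs()
for n in ('top','scene'): print(n,fine(cams.get_image(n)))
save(cams.get_image('wrist'),'w20.png')"
```

```text
t 23.35 pos [ 0.5081 -0.0917  0.0455] vice mm [-121.8    5.8] F [ 0.4  -1.77 -0.21] w 0.456
tooly deg 69.5 tilt [-0.     0.001 -1.   ] q [-0.36  0.23  0.54  2.   -0.15  0.95  1.47]
TCP handle-angle rad 0.047 (deg 2.7) r 121.9  toolyaw as handle deg 7.1  Ftan -1.52 Frad -1.00
top [(60.1, -2.0), (64.6, 3.0), (78.3, -3.9), (87.9, 3.1), (108.3, -2.5), (112.0, 2.7)]
scene [(63.8, 3.4), (77.5, -4.5), (86.0, 4.3), (104.0, -3.1), (110.3, 2.9)]
```

View pics/w20.png

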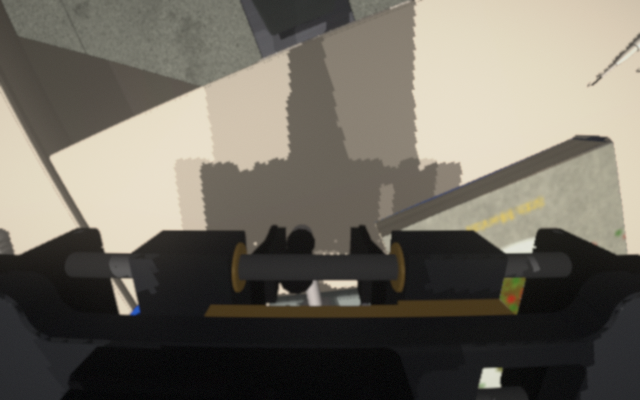

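Emit:
carry_out([
  {"offset": [0, -0.004, 0], "rot": [0, 0, 0], "gripper": 0.46},
  {"offset": [0, -0.004, 0], "rot": [0, 0, 0], "gripper": 0.46},
  {"offset": [0, 0, 0], "rot": [0, 0, 0], "gripper": 0.46},
])

```text
time: 23.88
position: [0.505, -0.1004, 0.0455]
tool_rot: [-0.561, -3.091, -0.0]
ft_force: [0.3, 0.2, 0.6]
grip_width: 0.455
```

```bash
python3 -c "
from h import *
hs()
save(cams.get_image('wrist'),'w21.png',(220,200,420,320),4)"
```

```text
t 23.88 pos [ 0.505  -0.1004  0.0455] vice mm [-122.8   -3.5] F [0.3  0.2  0.58] w 0.455
tooly deg 69.4 tilt [-0.  0. -1.] q [-0.35  0.23  0.55  2.   -0.15  0.95  1.48]
TCP handle-angle rad -0.028 (deg -1.6) r 122.8  toolyaw as handle deg 7.2  Ftan 0.29 Frad -0.21
```

View pics/w21.png

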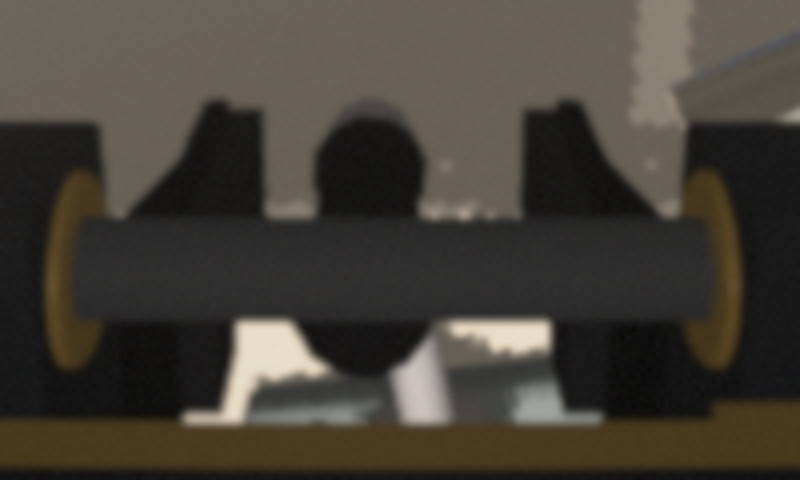

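Knob (crop 370,170) now stands clear of both fingers. Lifting off.

Emit:
carry_out([
  {"offset": [0, 0, -0.02], "rot": [0, 0, 0], "gripper": 0.46},
  {"offset": [0, 0, -0.04], "rot": [0, 0, 0], "gripper": 0.46},
  {"offset": [0, 0, -0.05], "rot": [0, 0, 0], "gripper": 0.46},
  {"offset": [0, 0.04, -0.03], "rot": [0, 0, 0], "gripper": 0.46},
  {"offset": [0, 0.05, 0], "rot": [0, 0, 0], "gripper": 0.46},
  {"offset": [0, 0.05, 0], "rot": [0, 0, 0], "gripper": 0.46},
  {"offset": [0, 0.05, 0], "rot": [0, 0, 0], "gripper": 0.46},
  {"offset": [0, 0, 0], "rot": [0, 0, 0], "gripper": 0.46},
])

```text
time: 24.92
position: [0.5721, 0.0838, 0.1849]
tool_rot: [-0.547, -3.093, -0.002]
ft_force: [-0.2, 0.6, -0.9]
grip_width: 0.457
```

```bash
python3 -c "
from h import *
hs()
for n in ('top','scene'):
  c=cams.get_image(n); print(n,fine(c)); save(c,n+'22.png',(265,135,385,270) if n=='top' else (235,165,385,265),5)"
```

```text
t 24.93 pos [0.5721 0.0838 0.1849] vice mm [-100.1  191.3] F [-0.22  0.6  -0.87] w 0.457
tooly deg 69.9 tilt [-0.001  0.002 -1.   ] q [-0.57  0.2   0.43  1.71 -0.09  1.25  1.1 ]
TCP handle-angle rad 1.089 (deg 62.4) r 215.9  toolyaw as handle deg 6.7  Ftan 0.49 Frad 0.41
top [(60.1, -2.0), (64.7, 3.2), (78.3, -4.2), (87.9, 3.2), (108.2, -2.6), (112.0, 2.8)]
scene [(63.8, 3.4), (77.5, -4.5), (85.9, 4.3), (104.1, -3.1), (110.3, 3.0)]
```

View pics/top22.png

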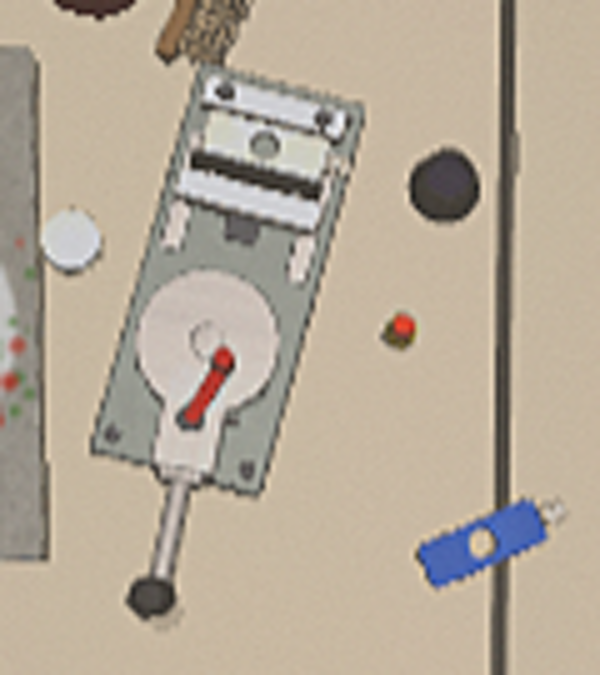

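View pics/scene22.png

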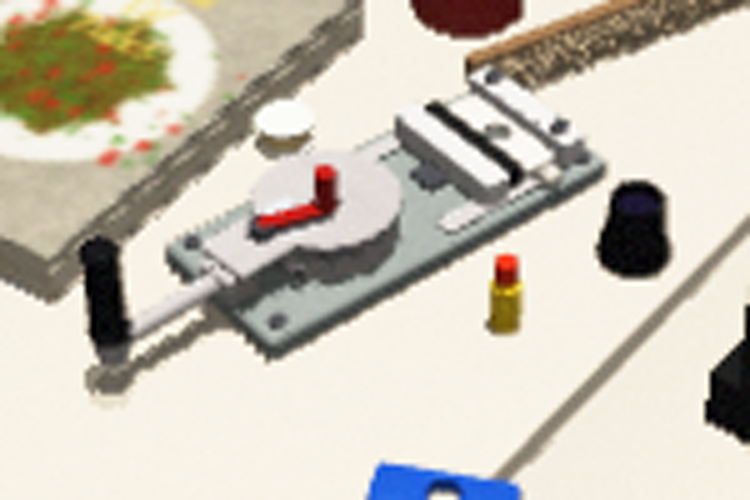

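```bash
python3 -c "
from bench import workorder
print(workorder.close_job())"
```

```text
the job is handed in; nothing more can be done
None
```

The vice is tightened to an estimated 20 N and the job is handed in at about 25 s. The red lever is on the tightening side, the handle is released, and the robot is clear of everything.

**What I did:** I flipped the lever to the right. I then clicked the handle back to its right stop at about 1 N, and the jaw's image position did not change. I worked the handle in four partial strokes, kept short on the left because a thick book lies under the end of the handle's swing. The jaw moved about 28 mm and pressed the holder against the backstop.

**Clamp force:** it is inferred, not measured directly.

| Basis | Estimate |
|---|---|
| Rise in knob force, about 5.4 N unloaded to 7.4 N moving | about 20 N |
| Handle angle turned since contact | about 22 N |
| Pad squeeze seen in the pictures | between about 9 and 25 N |

The pad pictures disagree with each other. The lowest of them, at about 9 N, would fall just under the 10 N limit, but the force and angle estimates both support about 20 N.

**Last checks after release:** the jaw, pad and holder edges stayed put to about 0.1 mm. The lever tab is on the right, and the loupe, spool and vial appear at their original positions in the pictures.

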